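# Pack the washed soft-serve machine parts and pin the case shut

### The arm

A 6-joint arm with a two-finger parallel gripper is mounted at the origin on the work surface. World frame = base frame: x ahead of the robot, y to its left, z up, the work surface at z = 0. Lengths are in m, angles in rad, forces in N, time in s.
With the tool pointing down it reaches from about 0.35 to 0.85 m from the base axis. Payload 8.1 kg.
Tool frame: the origin (TCP) lies on the centre line of the jaws, within the pads' length; the fingertips stand 8 mm ahead of it and the grasp point (between the pads) lies 11 mm behind it; z points along the fingers, x is the direction in which the jaws open and shut, and the axes are right-handed (so a half turn about z gives the same grasp; the last joint's range is limited). The gripper opens to 85 mm and grips with 20 to 120 N. Pads are 22 mm wide; open, the fingers measure 114 mm over their backs; the gripper's body (76 mm by 85 mm) begins 54 mm behind the grasp point. The pads swing forward as they close: fully open they stand 13 mm farther back than shut.
Start: joints at [1.175, 0.13, 1.488, -0, 1.523, -0.085], TCP at [0.183, 0.571, 0.239] pointing down, gripper open.
Joint ranges: [-2.96, 2.96], [-0.89, 2.26], [0.02, 2.5], [-1.34, 4.48], [0, 2.73], [-2.66, 2.66]. Speed limits (rad/s): [2.39, 2.39, 2.79, 3.14, 3.14, 3.14].

### API

Orientations are given as a unit quaternion [x, y, z, w].
In Python, from cell import robot gives the robot as it stands.
- The arm moves only by the tool play_rows, never from a script. Its argument "plan" is one flat list of numbers, 4 for each row, row after row: the shift along the tool's x, y, z in mm, then the turn about the tool's z in rad. In form: [dx, dy, dz, yaw, dx, dy, dz, yaw, ...]. A call has 1 to 8 rows; each row shifts and turns the pose as measured when the row begins, along the tool's axes as they then stand; what a row does not reach is not made up. A row lasts 1/10 s, in which the tool goes at most 50 mm and 8.59 degrees, less where a joint would pass 70% of its speed; a pose out of reach is approached as far as the arm can. A call is refused whole if a number of a shift passes 50 or a number of a turn 0.15, either way. A call with a gripper value outside its range is refused whole. "fingers" is the gripper's target within -1 to 1 (fully open at 1, half-way at 0, shut at -1), set as the call begins (left out, the last holds). The fingers move at their own pace and stop on an object; "squeeze" is the grip in N (left out, the last holds). Time passes only in rows, so rows that do not move let the fingers close. It gives the time, the measured TCP pose, the force and the opening at its end, in the units of the state.
- robot.observe(): the state, without advancing time (a new reading comes with each control period).
- robot.snapshot(name): name is "scene" or "top" or "wrist"; returns (picture, depth): 480x640x3 uint8, red, green, blue; 480x640 float32, m along the optical axis (not along the pixel's ray), 0 where there is no reading.
- robot.get_calibration(name): a dict with "fx", "fy", "cx", "cy" (pixels), "distortion" ([k1, k2, p1, p2, k3] as OpenCV has them; the pictures are not rectified), "origin" and "orientation" of the camera in the world; the wrist camera has in their place "T_tool_cam" (4x4, takes a point from camera to tool coordinates, whose origin is the TCP and whose axes are the tool frame's). Camera axes: x right, y down, z forward; pixel columns grow to the right and rows downward; lengths in m; the calibration is good to about 2 mm. A picture is of the moment at which its call begins: read the wrist's pose just before it. get_calibration takes no time and is no camera call.
- robot.hand_in(): hands the job in, once; it reports no verdict.
The state is a dict: "clock": time; "qpos": joint angles; "dq": joint speeds; "effort": joint torques, N m; "tcp_pos": TCP position; "ee_rot": TCP orientation; "ft_force": force on the tool from outside, world axes, zero at the start; "torque": the same for the moment, N m; "finger_gap": finger opening in m.
Only numpy, scipy, OpenCV 4.12 (cv2) and the standard library are available. Lean on these libraries where they do the work, as an engineer would, in place of code of your own. Each camera call takes 0.05 s, during which the arm holds its last target. There are 200 camera calls.

### The job

Closing time: slide the cover of the parts case all the way back, take the grease tin out and set it on the counter clear of the case and its rails, and lay every washed soft-serve machine part from the counter flat on the floor of the case, clear of the ribs. Then slide the cover fully shut and lock it by pushing the loose retaining pin, from either side, through the three holes of the hasp until its handle meets the bracket; do not disturb the cup, the jar or the speaker.

Things in the scene. Friction and masses are not known exactly. Their poses are not given: they have to be found in the camera images.
- case: Fixed grey case, open on top, 134 (x) by 220 (y) by 48 mm high, walls and floor 5 mm. Origin on the counter under its centre; x across, y along it (the way the cover opens), z up. Two ribs across its floor (4 wide, 8 mm high) at y = -30 and +30 mm make three compartments. Aluminium runner rails at x = -71 and +71 mm (8 wide, top 60 mm up) run from y = -110 to +440 mm.
- case_left (a point): On the case floor (5 mm above the counter), 56 mm towards +y from its centre, in the +y compartment; axes as the case. Place for a part laid across the case (along x), with room for fingers either side.
- case_mid (a point): The same, at the middle of the middle compartment.
- case_right (a point): The same, in the -y compartment, 56 mm from the case centre.
- cover (a joint): Travel (m) of the flat white sliding cover along the case's +y: 0 fully shut at its stop (the holes line up), 0.30 fully open at its stop; starts at 0 to 0.06. Friction about 2 N; it stays where it is left. Underside 49 mm, top 54 mm above the counter, so parts lying flat do not touch it.
- cover_grip (a point): Grip point on the cover's upright handle rib, 78 mm above the counter. The rib is 70 mm long (along case x), 14 mm thick (along case y), from 54 to 90 mm above the counter. Shut, it is 30 mm towards -y from the case centre. Axes as the case; moves with the cover.
- hasp_hole (a point): Centre of the 20 mm square hole (axis along case x, 85 mm above the counter) in the dark steel hasp plate on the cover's -y end: 8 mm thick in x, 32 mm wide, top 107 mm above the counter, 125 mm from the rib. Shut, it stands between the two bracket plates and is at lock_hole.
- lock_hole (a point): Centre of the bracket, 85 mm above the counter, 155 mm towards -y from the case centre: midway between two dark steel plates fixed at x = -19 and +19 mm (6 mm thick, 36 mm wide in y, top 107 mm above the counter), each with a 20 mm square hole; the hole axis is its x (case x). Outer faces lie 22 mm either side.
- pin: Loose retaining pin: a steel shaft 12 mm in diameter and 70 mm long with a tapered nose (6 mm at its end), and a flat black handle 40 mm long, 34 mm wide and 12 mm thick, which cannot pass the holes. Lies flat. Origin on its axis at the shoulder (where shaft meets handle), 6 mm above the counter; x towards the nose, y across the handle. 70 g.
- pin_mid (a point): On the pin's axis, 22 mm from the shoulder towards the nose; it is at lock_hole when the pin is fully home (nose 48 mm beyond).
- pin_handle (a point): On the pin's axis, centre of the black handle, 22 mm behind the shoulder: the place to grip, across its 34 mm width.
- plunger: White draw plunger, 90 mm long: cylinder of 24 mm diameter with black seals and a 26 mm square collar, 36 mm long, round its middle. Loose on the counter, long axis roughly sideways; may be absent. Origin at the middle of its section (the grip point), x along its length.
- nozzle: Nozzle holder, 80 mm long: steel block 50 by 28 by 26 mm (from -30 to +20 mm along x) with a white tapered nozzle at its +x end. Loose on the counter, long axis roughly sideways; may be absent. Origin at the middle of its section (the grip point), x along its length.
- lever: Steel draw lever, a bar 90 mm long, 18 mm wide and 16 thick, with white square ends 26 wide and 24 high (18 mm long). Loose on the counter, long axis roughly sideways; may be absent. Origin at the middle of its section (the grip point), x along its length.
- scraper: White scraper bar, 100 mm long, 24 mm wide, 22 mm high, with a narrow steel insert along it. Loose on the counter, long axis roughly sideways; may be absent. Origin at the middle of its section (the grip point), x along its length.
- grease_tin: Square metal tin, 46 by 46 by 28 mm high, with a dark band; starts under the cover on the case floor, in the middle compartment. Origin at its centre, z up, sides along its x and y.
- coffee_cup: Bystander: lidded paper cup, 82 mm across, 97 mm tall, at the far side. Origin under it.
- jar: Bystander: clear jar with a lid, 70 mm across, 95 mm tall, at the far side. Origin under it.
- speaker: Bystander: black speaker, 50 by 90 by 50 mm, at the far right. Origin under it.
Things that resemble listed ones, but are neither listed nor needed, are in the scene too. What is shaped like the scraper but brown or purple is not meant.

How it is judged:
On the way, in this order (a step that is already met when the one before it is completed fails the run):
1. the cover is slid all the way back (value of joint cover above 0.275 m), for 0.2 s.
2. the grease tin stands on the counter, and every part present lies flat in the case and is let go (height (world z) of grease_tin below 0.03 m and (x of grease_tin in the frame of case below -0.095 m or x of grease_tin in the frame of case above 0.095 m or y of grease_tin in the frame of case below -0.19 m or y of grease_tin in the frame of case above 0.455 m) and linear speed of each of grease_tin, plunger, nozzle, lever, scraper below 0.02 m/s and contact force between each of grease_tin, plunger, nozzle, lever, scraper and the fingers below 0.1 N and x of plunger in the frame of case between -0.055 and 0.055 m and y of plunger in the frame of case between -0.1 and 0.1 m and z of plunger in the frame of case between 0.012 and 0.0215 m and angle between plunger's own x axis and vertical between 1.47 and 1.67 rad and x of nozzle in the frame of case between -0.055 and 0.055 m and y of nozzle in the frame of case between -0.1 and 0.1 m and z of nozzle in the frame of case between 0.012 and 0.0215 m and angle between nozzle's own x axis and vertical between 1.47 and 1.67 rad and x of lever in the frame of case between -0.055 and 0.055 m and y of lever in the frame of case between -0.1 and 0.1 m and z of lever in the frame of case between 0.012 and 0.0215 m and angle between lever's own x axis and vertical between 1.47 and 1.67 rad and x of scraper in the frame of case between -0.055 and 0.055 m and y of scraper in the frame of case between -0.1 and 0.1 m and z of scraper in the frame of case between 0.012 and 0.0215 m and angle between scraper's own x axis and vertical between 1.47 and 1.67 rad), for 0.2 s.
3. the cover is slid fully shut over the parts (x of plunger in the frame of case between -0.055 and 0.055 m and y of plunger in the frame of case between -0.1 and 0.1 m and z of plunger in the frame of case between 0.012 and 0.0215 m and angle between plunger's own x axis and vertical between 1.47 and 1.67 rad and x of nozzle in the frame of case between -0.055 and 0.055 m and y of nozzle in the frame of case between -0.1 and 0.1 m and z of nozzle in the frame of case between 0.012 and 0.0215 m and angle between nozzle's own x axis and vertical between 1.47 and 1.67 rad and x of lever in the frame of case between -0.055 and 0.055 m and y of lever in the frame of case between -0.1 and 0.1 m and z of lever in the frame of case between 0.012 and 0.0215 m and angle between lever's own x axis and vertical between 1.47 and 1.67 rad and x of scraper in the frame of case between -0.055 and 0.055 m and y of scraper in the frame of case between -0.1 and 0.1 m and z of scraper in the frame of case between 0.012 and 0.0215 m and angle between scraper's own x axis and vertical between 1.47 and 1.67 rad and value of joint cover below 0.006 m), for 0.2 s.
At the end, for the whole second after the job is handed in: Grease tin at rest on the counter clear of the case. Every part present lies flat at rest on the case floor (within 4 mm, 0.1 rad); cover shut within 6 mm; pin released, at rest, through all three holes, pin_mid within 12 mm along and 9 mm across of lock_hole (all of step 3 and height (world z) of grease_tin below 0.03 m and (x of grease_tin in the frame of case below -0.095 m or x of grease_tin in the frame of case above 0.095 m or y of grease_tin in the frame of case below -0.19 m or y of grease_tin in the frame of case above 0.455 m) and linear speed of each of grease_tin, plunger, nozzle, lever, scraper, pin below 0.02 m/s and contact force between each of grease_tin, plunger, nozzle, lever, scraper, pin and the fingers below 0.1 N and x of pin_mid in the frame of lock_hole between -0.012 and 0.012 m and y of pin_mid in the frame of lock_hole between -0.009 and 0.009 m and z of pin_mid in the frame of lock_hole between -0.009 and 0.009 m and angle between the x axis of pin and the x axis of case, either way round below 0.3 rad); the robot touches nothing.
It fails at once if the cup is disturbed (moved more than 30 mm) (distance of coffee_cup from where it was at the start of the episode above 0.03 m).
It fails at once if the jar is disturbed (moved more than 30 mm) (distance of jar from where it was at the start of the episode above 0.03 m).
It fails at once if the speaker is disturbed (moved more than 30 mm) (distance of speaker from where it was at the start of the episode above 0.03 m).
Of plunger, nozzle, lever, scraper only 2 to 3 are there at a start; the rules pass over those that are not, and their reading is None.
At some moment in a run one of plunger, nozzle, lever, scraper, pin, grease_tin may be knocked a few centimetres aside while the robot is not near it.
Once in a run the grip may slacken for a moment while it holds something.
It also fails if it takes over 192 s, if anything falls off the work surface, if the arm or the gripper's body presses on something with over 40 N, if the wrist force passes 120 N, or if a joint passes its speed limit or range.

## Working session

There is one attempt and no reset: what is moved stays moved. The work goes in short steps, Python scripts to look and compute and a tool call to move; the robot and the scene stay as the last step left them, time stands still between calls to the robot, and variables do not carry over. Pictures are saved under pics/ and viewed, about 12 in all and at most 16, crops included, and the job is handed in when it is done.

Besides the shell and the picture viewer there is one more tool, called after "Call:" in YAML: its name, and indented under it one key for each argument. play_rows: Moves the arm, as the interface text tells. Its arguments: {"type":"object","properties":{"plan":{"type":"array"},"fingers":{"type":"number"},"squeeze":{"type":"number"}},"required":["plan"]}

```bash
ls; mkdir -p pics
cat > h.py <<'E'
from cell import robot
import numpy as np, cv2
from scipy.spatial.transform import Rotation as R
def snap(name,fn=None,crop=None,scale=1):
    s=robot.observe(); p,d=robot.snapshot(name)
    np.savez('/tmp/%s.npz'%name,p=p,d=d,tp=s['tcp_pos'],tr=s['ee_rot'])
    if fn: save(name,fn,crop,scale)
    return p,d
def save(name,fn,crop=None,scale=1):
    p=np.load('/tmp/%s.npz'%name)['p']
    if crop: p=p[crop[1]:crop[3],crop[0]:crop[2]]
    p=cv2.resize(p,None,fx=scale,fy=scale,interpolation=cv2.INTER_CUBIC)
    cv2.imwrite('pics/'+fn,p[:,:,::-1])
def cam(name):
    z=np.load('/tmp/%s.npz'%name); c=robot.get_calibration(name)
    K=np.array([[c['fx'],0,c['cx']],[0,c['fy'],c['cy']],[0,0,1]]);D=np.array(c['distortion'])
    if 'T_tool_cam' in c:
        T=np.eye(4);T[:3,:3]=R.from_quat(z['tr']).as_matrix();T[:3,3]=z['tp'];T=T@np.array(c['T_tool_cam'])
    else:
        T=np.eye(4);o=np.array(c['orientation']);T[:3,:3]=R.from_quat(o).as_matrix() if o.size==4 else o;T[:3,3]=c['origin']
    return z,K,D,T
def cloud(name):
    z,K,D,T=cam(name);d=z['d'];v,u=np.mgrid[0:480,0:640]
    n=cv2.undistortPoints(np.stack([u,v],-1).reshape(-1,1,2).astype(np.float64),K,D).reshape(480,640,2)
    P=np.dstack([n[...,0]*d,n[...,1]*d,d])@T[:3,:3].T+T[:3,3]
    P[d==0]=np.nan
    return z['p'],P
def ray(name,uv,h):  # pixel -> world at height h
    z,K,D,T=cam(name)
    n=cv2.undistortPoints(np.array(uv,float).reshape(-1,1,2),K,D).reshape(-1,2)
    r=np.c_[n,np.ones(len(n))]@T[:3,:3].T
    return T[:3,3]+r*((h-T[2,3])/r[:,2])[:,None]
E
python3 - <<'E'
from h import *
snap('top','top0.png');snap('scene','scene0.png')
print(robot.observe());print(robot.get_calibration('top'));print(robot.get_calibration('wrist'))
E
```

```text
pics
{'clock': 0.1, 'qpos': array([ 1.17464412e+00,  1.31135948e-01,  1.48920247e+00,  1.45255431e-05,
        1.52299481e+00, -8.54218900e-02]), 'dq': array([-0.00087181, -0.00133813, -0.00130387,  0.00019464, -0.00141201,
       -0.00031073]), 'effort': array([ 1.00459336e-03, -5.70959294e+01, -5.01936471e+01, -2.18212017e-04,
        8.34338396e-03,  1.17024151e-04]), 'tcp_pos': array([0.18324658, 0.57081134, 0.23830165]), 'ee_rot': array([ 8.08007966e-01,  5.89170917e-01, -7.48138983e-04,  4.44677856e-04]), 'ft_force': array([-0.17863308,  0.96136683, -0.478304  ]), 'torque': array([0.00132276, 0.0057966 , 0.01984637]), 'finger_gap': 0.08542835084431771}
{'fx': 496.3319519164416, 'fy': 496.3319519164416, 'cx': 310.9228613824652, 'cy': 232.3809754662209, 'distortion': array([-0.0842035,  0.       ,  0.       ,  0.       ,  0.       ]), 'origin': array([ 0.30531196, -0.11071699,  1.16545783]), 'orientation': array([-0.70143922,  0.70572899, -0.07384713,  0.06690451])}
{'fx': 391.66003072541235, 'fy': 391.66003072541235, 'cx': 315.849257819428, 'cy': 237.42693441854001, 'distortion': array([-0.08216777,  0.        ,  0.        ,  0.        ,  0.        ]), 'T_tool_cam': array([[ 9.99999715e-01, -1.38460111e-04,  7.42780346e-04,
        -1.43897151e-04],
       [-8.92908137e-05,  9.54521553e-01,  2.98141906e-01,
        -7.50297980e-02],
       [-7.50280611e-04, -2.98141887e-01,  9.54521269e-01,
        -1.34426841e-01],
       [ 0.00000000e+00,  0.00000000e+00,  0.00000000e+00,
         1.00000000e+00]])}
```

View pics/top0.png

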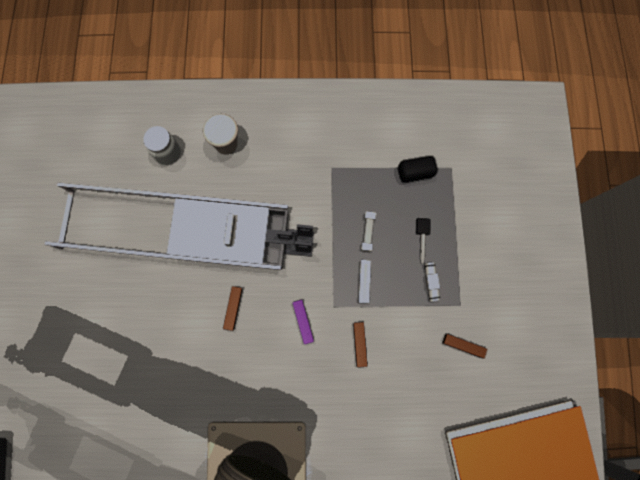

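View pics/scene0.png

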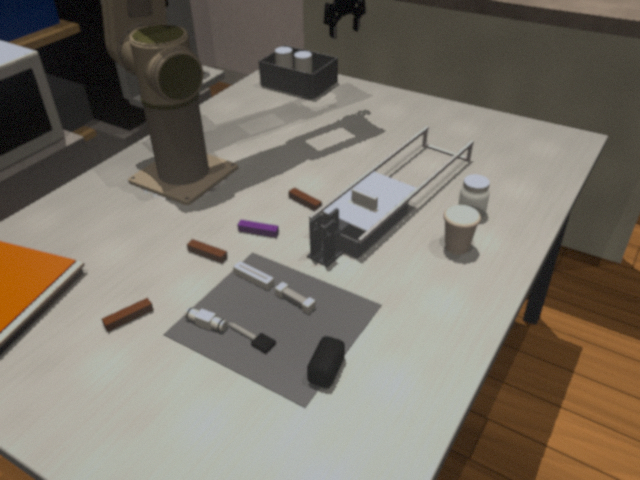

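Top view: the lever is at (369,231), the white scraper at (365,282), the pin at (423,240) and the plunger at (432,282). The decoys are brown bars at (233,308), (361,344) and (465,346), plus a purple bar at (303,321). The cover rib is at (229,230) and the bracket at (293,239). I'll get coordinates and a close crop.

Run:
```python
from h import *
save('top','c1.png',(325,160,475,320),4.5)
p,P=cloud('top')
def obb(mask,n):
    q=P[mask]; 
    k=mask.astype(np.uint8);
    nc,lab,st,ce=cv2.connectedComponentsWithStats(k)
    for i in range(1,nc):
        if st[i,4]<40: continue
        q=P[lab==i]; r=cv2.minAreaRect((q[:,:2]*1000).astype(np.float32))
        print(n,ce[i].round(0),st[i,4],'c',np.round(r[0],1),'s',np.round(r[1],1),'a',round(r[2],1),'z',np.round(np.nanpercentile(q[:,2],[5,50,95])*1000,0))
z=P[...,2]
print('table z',np.nanmedian(z[330:350,250:280]))
roi=np.zeros(z.shape,bool);roi[150:380,40:500]=1
obb(roi&(z>0.006)&(z<0.04),'low');obb(roi&(z>0.07)&(z<0.098),'rib');obb(roi&(z>0.098),'hi');obb(roi&(z>0.056)&(z<0.066),'rail')
obb(roi&(z>0.045)&(z<0.058),'cover')
```

```text
table z 0.0008830431146602535
low [170. 159.] 138 c [723.5 224.2] s [24.4 65.9] a 25.1 z [ 9. 25. 39.]
low [226. 151.] 49 c [740.9  85.6] s [11.4 40.8] a 3.5 z [ 9. 20. 38.]
low [412. 176.] 168 c [ 673.9 -377.2] s [94.8 38.2] a 75.1 z [12. 28. 39.]
low [ 66. 214.] 232 c [584.  474.6] s [ 17.7 134.1] a 81.9 z [ 6.  8. 26.]
low [275. 218.] 136 c [566.2 -38.3] s [39.3 38.4] a 83.9 z [ 6.  9. 36.]
low [368. 231.] 375 c [ 540.4 -257.7] s [26.2 94.6] a 82.0 z [13. 21. 27.]
low [423. 234.] 365 c [ 519.4 -390.4] s [ 35. 112.] a 87.7 z [ 7. 11. 15.]
low [304. 237.] 111 c [ 528.4 -105. ] s [44.8 29.2] a 82.6 z [ 6.  9. 37.]
low [270. 247.] 49 c [507.4 -27.5] s [28.9 28.7] a 49.3 z [ 6.  8. 10.]
low [295. 251.] 153 c [486.2 -89.4] s [66.1 43.3] a 84.0 z [ 6.  9. 37.]
low [364. 281.] 480 c [ 419.6 -246.8] s [ 27.8 102.3] a 85.6 z [16. 22. 25.]
low [432. 282.] 434 c [ 418.9 -405. ] s [88.  28.5] a 3.6 z [13. 24. 28.]
low [232. 308.] 494 c [361.9  60.3] s [29.  98.4] a 77.6 z [16. 22. 26.]
low [302. 321.] 458 c [329.8 -99.9] s [98.3 26.9] a 16.0 z [18. 22. 26.]
low [360. 345.] 491 c [ 277.5 -232.1
[... 238 characters left out ...]
 84.6 z [75. 89. 93.]
rib [304. 229.] 42 c [ 532.5 -106.9] s [35.9  5.5] a 84.4 z [73. 77. 95.]
hi [304. 226.] 62 c [ 533.3 -106.9] s [35.6  6.6] a 83.9 z [101. 107. 110.]
hi [284. 233.] 62 c [519.2 -62.1] s [31.9  8.7] a 82.5 z [102. 107. 110.]
hi [302. 243.] 55 c [ 495.9 -102.7] s [34.8  6.7] a 84.5 z [102. 106. 110.]
rail [175. 196.] 924 c [610.5 205.5] s [547.9  28.1] a 83.7 z [57. 60. 64.]
rail [166. 255.] 978 c [496.9 218.3] s [549.2  47.3] a 84.0 z [57. 60. 64.]
cover [167. 156.] 49 c [718.  221.5] s [11.6 50.2] a 24.9 z [46. 52. 58.]
cover [419. 166.] 589 c [ 691.8 -381.6] s [45.7 86.1] a 11.9 z [46. 49. 53.]
cover [222. 231.] 5438 c [532.  65.] s [297.5 150.8] a 84.5 z [50. 54. 57.]
```

View pics/c1.png

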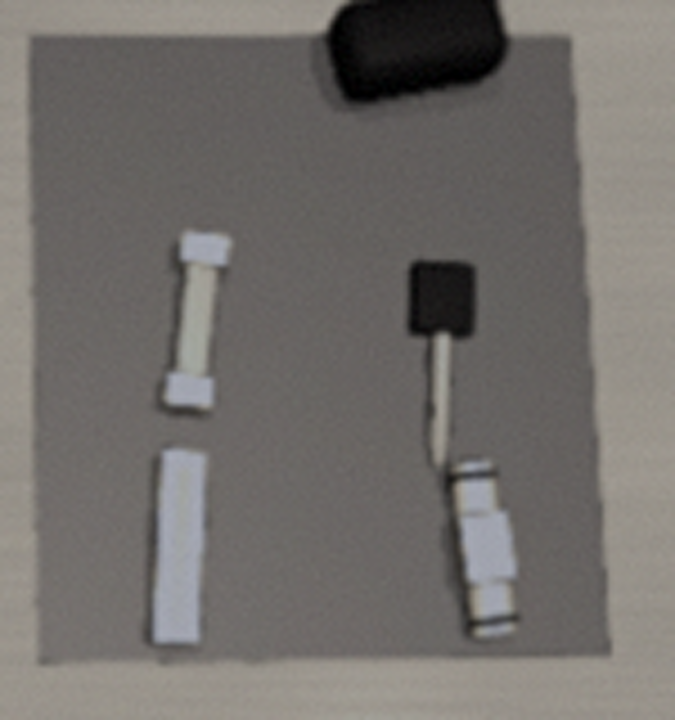

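Close crop: the lever has white square ends, the scraper is white with an insert, the pin has a black handle with its nose towards the robot, and the plunger has a collar and seals. There is no nozzle. I'll use a helper that works out the shifts.

```bash
cat > go.py <<'E'
# go.py x y z theta  (mm, rad): tool-frame shift from present pose, yaw first
from h import *
import sys
def go(x,y,z,th=None):
    s=robot.observe();M=R.from_quat(s['ee_rot']).as_matrix();p=s['tcp_pos']*1000
    t0=np.arctan2(M[1,0],M[0,0]);th=t0 if th is None else th
    yaw=-(th-t0); yaw=(yaw+np.pi/2)%np.pi-np.pi/2
    M2=M@R.from_rotvec([0,0,yaw]).as_matrix()
    d=M2.T@(np.array([x,y,z])-p)
    print('t %.1f p'%s['clock'],p.round(1),'th %.3f tilt %.3f q6 %.2f'%(t0,np.arccos(-M[2,2]),s['qpos'][5]),'gap %.1f'%(s['finger_gap']*1000),'F',np.round(s['ft_force'],1))
    print('-> yaw %.3f shift'%yaw,d.round(1),'n>=%d'%np.ceil(np.linalg.norm(d)/50))
C0=np.array([531.0,49.3]);A=0.106
def case(x,y): return C0+x*np.array([np.cos(A),-np.sin(A)])+y*np.array([np.sin(A),np.cos(A)])
if __name__=='__main__':
    go(*[float(a) for a in sys.argv[1:]])
E
python3 go.py 532 61 130 1.465
```

```text
t 0.1 p [183.2 570.8 238.3] th 1.260 tilt 0.002 q6 -0.09 gap 85.4 F [-0.2  1.  -0.5]
-> yaw -0.205 shift [-470.   400.7  108.9] n>=13
```

Call:
play_rows:
  plan: [0,0,0,-0.1,0,0,0,-0.105,-29,25,0,0,-29,25,0,0,-29,25,0,0,-29,25,0,0,-29,25,0,0,-29,25,0,0]
  fingers: 1
  squeeze: 60

```text
clock: 0.9
tcp_pos: [0.3153, 0.378, 0.2333]
ee_rot: [0.738, 0.675, -0.005, 0.001]
ft_force: [-0.2, 0.6, -0.2]
finger_gap: 0.0854
```

Call:
play_rows:
  plan: [-29,25,0,0,-29,25,0,0,-29,25,0,0,-29,25,0,0,-29,25,0,0,-29,25,0,0,-29,25,0,0,-29,25,0,0]

```text
clock: 1.7
tcp_pos: [0.4975, 0.1169, 0.2314]
ee_rot: [0.738, 0.675, -0.007, 0.0]
ft_force: [0.5, 1.1, 0.6]
finger_gap: 0.0853
```

```bash
python3 go.py 532 61 130 1.465
```

```text
t 1.7 p [497.5 116.9 231.4] th 1.483 tilt 0.013 q6 -1.35 gap 85.3 F [0.5 1.1 0.6]
-> yaw 0.018 shift [-50.9  41.  101.6] n>=3
```

Call:
play_rows:
  plan: [-26,21,20,0.018,-26,21,30,0,0,0,45,0,0,0,0,0]

```text
clock: 2.1
tcp_pos: [0.5373, 0.0525, 0.1343]
ee_rot: [0.746, 0.666, -0.006, 0.001]
ft_force: [-2.1, 1.0, -1.5]
finger_gap: 0.0854
```

```bash
python3 go.py 532 61 67 1.465
```

```text
t 2.1 p [537.3  52.5 134.3] th 1.458 tilt 0.012 q6 -1.45 gap 85.4 F [-2.1  1.  -1.5]
-> yaw -0.007 shift [ 8.6 -5.8 67.3] n>=2
```

Call:
play_rows:
  plan: [8,-6,20,0,0,0,24,0,0,0,22,0,0,0,0,0]

```text
clock: 2.5
tcp_pos: [0.5334, 0.0616, 0.072]
ee_rot: [0.746, 0.666, -0.005, 0.002]
ft_force: [0.3, -0.6, -1.2]
finger_gap: 0.0852
```

Call:
play_rows:
  plan: [0,0,0,0,0,0,0,0,0,0,0,0,0,0,0,0,0,0,0,0]
  fingers: -1

```text
clock: 3.0
tcp_pos: [0.5376, 0.0626, 0.0803]
ee_rot: [0.745, 0.667, -0.001, 0.005]
ft_force: [-4.8, -1.2, 13.0]
finger_gap: 0.0125
```

Run:
```python
from go import *
t=case(0,275);print(t);go(t[0],t[1],67,1.465)
```

```text
[560.09544243 322.75649605]
t 3.0 p [537.6  62.6  80.3] th 1.460 tilt 0.011 q6 -1.43 gap 12.5 F [-4.8 -1.2 13. ]
-> yaw -0.005 shift [261.2  -5.2  10.8] n>=6
```

Call:
play_rows:
  plan: [15,0,0,0,30,0,0,0,35,0,0,0,35,0,0,0,35,0,0,0,35,0,0,0,35,0,0,0,30,0,0,0]

```text
clock: 3.8
tcp_pos: [0.5643, 0.3139, 0.0804]
ee_rot: [0.747, 0.665, -0.006, 0.006]
ft_force: [-0.6, -3.6, 3.0]
finger_gap: 0.0125
```

Run:
```python
from go import *
t=case(0,275);print(t);go(t[0],t[1],67,1.465)
```

```text
[560.09544243 322.75649605]
t 3.8 p [564.3 313.9  80.4] th 1.454 tilt 0.017 q6 -1.01 gap 12.5 F [-0.6 -3.6  3. ]
-> yaw -0.011 shift [ 8.5 -5.1 13.2] n>=1
```

Call:
play_rows:
  plan: [4,0,0,-0.01,4,0,0,0,0,0,0,0,0,0,0,0]

```text
clock: 4.2
tcp_pos: [0.5644, 0.3147, 0.0805]
ee_rot: [0.744, 0.668, -0.014, 0.011]
ft_force: [-0.5, -0.9, -0.0]
finger_gap: 0.0125
```

Call:
play_rows:
  plan: [0,0,0,0,0,0,0,0,0,0,0,0,0,0,-40,0,0,0,-40,0,0,0,-10,0]
  fingers: 1

```text
clock: 4.8
tcp_pos: [0.5625, 0.3181, 0.1691]
ee_rot: [0.743, 0.669, -0.017, 0.01]
ft_force: [0.5, 0.7, 0.1]
finger_gap: 0.0854
```

Run:
```python
from go import *
t=case(0,0);print(t);go(t[0]-40,t[1],250,1.465)
```

```text
[531.   49.3]
t 4.8 p [562.5 318.1 169.1] th 1.466 tilt 0.040 q6 -1.01 gap 85.4 F [0.5 0.7 0.1]
-> yaw 0.001 shift [-277.8  -43.2  -69.6] n>=6
```

Call:
play_rows:
  plan: [-40,-6,-9,0,-40,-6,-9,0,-40,-6,-9,0,-40,-6,-9,0,-40,-6,-9,0,-40,-6,-9,0,-38,-6,-9,0,0,0,0,0]

```text
clock: 5.6
tcp_pos: [0.49, 0.0416, 0.2446]
ee_rot: [0.741, 0.671, -0.016, 0.011]
ft_force: [0.6, -0.3, 0.1]
finger_gap: 0.0855
```

Run:
```python
from go import *
snap('wrist','w1.png')
p,P=cloud('wrist');z=P[...,2]
print(robot.observe()['tcp_pos'])
def obb(mask,n,mn=150):
    nc,lab,st,ce=cv2.connectedComponentsWithStats(mask.astype(np.uint8))
    for i in range(1,nc):
        if st[i,4]<mn: continue
        q=P[lab==i]; r=cv2.minAreaRect((q[:,:2]*1000).astype(np.float32))
        print(n,ce[i].round(0),st[i,4],'c',np.round(r[0],1),'s',np.round(r[1],1),'a',round(r[2],1),'z',np.round(np.nanpercentile(q[:,2],[5,50,95])*1000,0))
obb((z>.022)&(z<.042),'tin');obb((z>.098)&(z<.115),'hi');obb((z>.055)&(z<.066),'rail')
```

```text
[0.49008924 0.04326671 0.24386819]
tin [331.  54.] 831 c [363.   57.9] s [22.2 83.9] a 78.4 z [22. 22. 24.]
tin [154.  69.] 205 c [359.2 -95.7] s [24.7 22.8] a 17.9 z [22. 22. 23.]
tin [ 32. 197.] 164 c [ 456.5 -250. ] s [28.7 23.4] a 0.8 z [22. 22. 23.]
tin [300. 290.] 2635 c [575.8  11.9] s [239.4 106. ] a 53.2 z [23. 32. 41.]
tin [448. 246.] 814 c [545.2 150.7] s [  1.5 121.8] a 83.7 z [23. 32. 41.]
tin [174. 224.] 241 c [ 497.  -105.2] s [36.9  6.2] a 80.0 z [23. 32. 41.]
tin [336. 255.] 2311 c [541.8  46.5] s [46.3 46.2] a 78.7 z [28. 33. 34.]
tin [ 41. 243.] 313 c [ 505.  -253.9] s [26.2 16.8] a 83.5 z [22. 24. 25.]
tin [177. 262.] 299 c [ 533.5 -108.9] s [36.7  6.3] a 74.9 z [23. 32. 41.]
tin [ 53. 309.] 274 c [ 579.7 -264.6] s [25.5 17.8] a 82.6 z [22. 24. 25.]
tin [ 12. 384.] 369 c [ 669.9 -352.4] s [35.5 14.7] a 62.1 z [23. 32. 41.]
tin [389. 421.] 432 c [745.6  91. ] s [55.4 19.8] a 77.9 z [23. 31. 40.]
hi [135. 251.] 536 c [ 498.3 -105.6] s [37.4  6.9] a 84.5 z [100. 106. 108.]
hi [523. 281.] 623 c [548.6 190.3] s [33.4  9.5] a 85.1 z [ 99. 107. 108.]
hi [143. 295.] 532 c [ 535.9 -109.1] s [37.3  7.3] a 84.0 z [ 99. 106. 108.]
rail [422. 178.] 4488 c [472.1 127.3] s [368.8  11.9] a 83.9 z [58. 60. 61.]
rail [629. 262.] 602 c [562.9 309.4] s [ 7.6 72.5] a 85.8 z [56. 61. 65.]
rail [162. 232.] 178 c [ 496.4 -105.1] s [36.7  6.3] a 78.2 z [56. 61. 66.]
rail [497. 258.] 194 c [545.  191.9] s [ 9.2 36. ] a 4.5 z [55. 60. 65.]
rail [165. 272.] 203 c [ 533.2 -109. ] s [37.5  6.1] a 74.3 z [56. 61. 65.]
rail [324. 329.] 2035 c [602.3  28. ] s [198.4   9.7] a 83.7 z [56. 60. 61.]
rail [560. 332.] 1525 c [626.6 254. ] s [161.   10.1] a 83.6 z [56. 60. 61.]
```

View pics/w1.png

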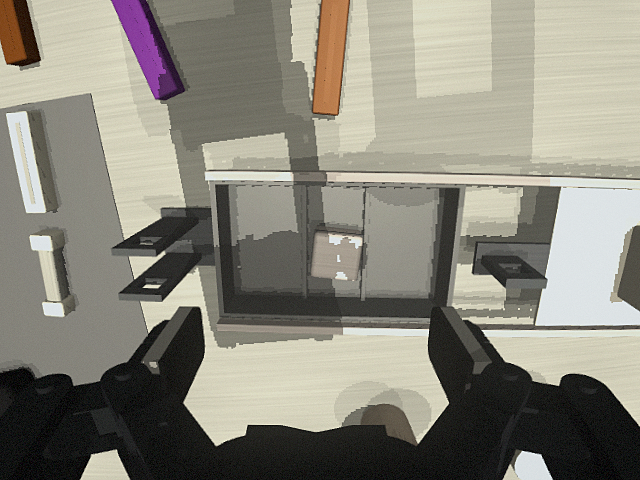

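The cover is open: the hasp is about 299 mm from lock_hole. The tin is at pixel (336,255), so world (542,46.5). Next I grasp it.

```bash
sed -i 's/^C0=.*/C0=np.array([533.5,47.7]);A=0.108/' go.py; python3 go.py 541.8 46.5 26 1.374
```

```text
t 5.7 p [490.1  43.3 243.9] th 1.472 tilt 0.039 q6 -1.46 gap 85.2 F [-0.1  1.2 -0.5]
-> yaw 0.098 shift [ 21.7  50.4 217.1] n>=5
```

Call:
play_rows:
  plan: [0,0,0,0.098,4,10,36,0,4,10,36,0,4,10,36,0,4,10,36,0,0,0,0,0]

```text
clock: 6.25
tcp_pos: [0.5338, 0.0518, 0.0934]
ee_rot: [0.774, 0.633, -0.013, 0.011]
ft_force: [-1.0, 0.7, -0.3]
finger_gap: 0.0854
```

```bash
python3 go.py 541.8 46.5 26 1.374
```

```text
t 6.2 p [533.8  51.8  93.4] th 1.372 tilt 0.035 q6 -1.34 gap 85.4 F [-1.   0.7 -0.3]
-> yaw -0.002 shift [-1.3  8.8 67.5] n>=2
```

Call:
play_rows:
  plan: [0,4,22,0,0,4,22,0,0,1,20,0,0,0,0,0]

```text
clock: 6.65
tcp_pos: [0.5431, 0.0521, 0.0298]
ee_rot: [0.772, 0.635, -0.013, 0.011]
ft_force: [-0.4, 0.2, -1.0]
finger_gap: 0.0853
```

```bash
python3 go.py 541.8 46.5 26 1.374
```

```text
t 6.7 p [543.1  52.1  29.8] th 1.376 tilt 0.033 q6 -1.34 gap 85.3 F [-0.4  0.2 -1. ]
-> yaw 0.002 shift [-5.6 -0.2  4. ] n>=1
```

Call:
play_rows:
  plan: [-5,0,3,0,0,0,0,0]

```text
clock: 6.85
tcp_pos: [0.5433, 0.048, 0.0295]
ee_rot: [0.772, 0.636, -0.012, 0.012]
ft_force: [-0.6, 0.2, 0.2]
finger_gap: 0.0853
```

Call:
play_rows:
  plan: [0,0,0,0,0,0,0,0,0,0,0,0,0,0,0,0]
  fingers: -1

```text
clock: 7.25
tcp_pos: [0.5464, 0.0482, 0.0346]
ee_rot: [0.772, 0.635, -0.009, 0.014]
ft_force: [0.3, -0.6, -1.2]
finger_gap: 0.0435
```

Call:
play_rows:
  plan: [0,0,-20,0,0,0,-40,0,0,0,-40,0,0,0,-30,0]

```text
clock: 7.65
tcp_pos: [0.5407, 0.0522, 0.1617]
ee_rot: [0.772, 0.635, -0.014, 0.009]
ft_force: [0.1, -0.2, -2.0]
finger_gap: 0.044
```

```bash
python3 go.py 395 140 140 1.374
```

```text
t 7.7 p [540.7  52.2 161.7] th 1.377 tilt 0.034 q6 -1.35 gap 44.0 F [ 0.1 -0.2 -2. ]
-> yaw 0.003 shift [  58.3 -159.9   20.3] n>=4
```

Call:
play_rows:
  plan: [12,-32,0,0,12,-32,0,0,12,-32,4,0,12,-32,4,0,10,-32,4,0,0,0,0,0]

```text
clock: 8.25
tcp_pos: [0.3945, 0.1419, 0.154]
ee_rot: [0.773, 0.634, -0.009, 0.013]
ft_force: [1.2, -0.3, -2.3]
finger_gap: 0.0436
```

```bash
python3 go.py 395 140 32 1.374
```

```text
t 8.2 p [394.5 141.9 154. ] th 1.374 tilt 0.031 q6 -1.12 gap 43.6 F [ 1.2 -0.3 -2.3]
-> yaw -0.000 shift [  1.9  -0.2 122. ] n>=3
```

Call:
play_rows:
  plan: [0,0,30,0,0,0,35,0,0,0,30,0,0,0,15,0,0,0,5,0,0,0,0,0]

```text
clock: 8.85
tcp_pos: [0.398, 0.1385, 0.0382]
ee_rot: [0.772, 0.635, -0.005, 0.015]
ft_force: [-0.2, 0.9, -0.3]
finger_gap: 0.0434
```

```bash
python3 go.py 395 140 31 1.374
```

```text
t 8.8 p [398.  138.5  38.2] th 1.376 tilt 0.032 q6 -1.12 gap 43.4 F [-0.2  0.9 -0.3]
-> yaw 0.002 shift [ 1.  -3.3  7.1] n>=1
```

Call:
play_rows:
  plan: [0,0,4,0,0,0,3,0,0,0,0,0]

```text
clock: 9.15
tcp_pos: [0.4004, 0.1386, 0.0333]
ee_rot: [0.773, 0.635, -0.003, 0.016]
ft_force: [-0.1, 0.4, -1.5]
finger_gap: 0.0436
```

Call:
play_rows:
  plan: [0,0,0,0,0,0,0,0,0,0,0,0,0,0,-20,0,0,0,-40,0,0,0,-50,0,0,0,-40,0,0,0,0,0]
  fingers: 1

```text
clock: 9.95
tcp_pos: [0.3978, 0.1431, 0.1902]
ee_rot: [0.773, 0.635, -0.003, 0.016]
ft_force: [0.5, -0.3, 0.5]
finger_gap: 0.0854
```

```bash
cat >> h.py <<'E'
def blobs(name,lo,hi,mn=150,roi=None):
    p,P=cloud(name);z=P[...,2];m=(z>lo)&(z<hi)
    if roi is not None: # world mm x0,x1,y0,y1
        X=P[...,0]*1000;Y=P[...,1]*1000;m&=(X>roi[0])&(X<roi[1])&(Y>roi[2])&(Y<roi[3])
    nc,lab,st,ce=cv2.connectedComponentsWithStats(m.astype(np.uint8))
    for i in range(1,nc):
        if st[i,4]<mn: continue
        q=P[lab==i]; r=cv2.minAreaRect((q[:,:2]*1000).astype(np.float32))
        print(ce[i].round(0),st[i,4],'c',np.round(r[0],1),'s',np.round(r[1],1),'a',round(r[2],1),'z',np.round(np.nanpercentile(q[:,2],[5,50,95])*1000,0),'rgb',np.median(p[lab==i],0))
E
python3 - <<'E'
from go import *
snap('top');blobs('top',.006,.04,100,(340,700,-480,220))
go(419.6-40,-246.8,180,np.deg2rad(85.6))
E
```

```text
[412. 176.] 165 c [ 672.5 -377.4] s [94.1 34.7] a 77.4 z [12. 28. 39.] rgb [5. 6. 6.]
[231. 230.] 2062 c [534.   50.4] s [208.9 122. ] a 83.8 z [ 6.  8. 33.] rgb [63. 61. 60.]
[368. 231.] 376 c [ 539.9 -257.7] s [28.1 94.7] a 83.6 z [12. 21. 26.] rgb [172.5 173.5 168. ]
[423. 233.] 371 c [ 519.8 -391.9] s [112.5  35.7] a 0.1 z [ 7. 11. 15.] rgb [32. 31. 30.]
[296. 242.] 348 c [515.5 -92.4] s [65.9 60.3] a 83.3 z [ 6.  8. 35.] rgb [62.  61.  61.5]
[269. 252.] 141 c [492.  -26.4] s [32.8 63.9] a 55.8 z [ 6.  7. 10.] rgb [124. 120. 117.]
[364. 281.] 477 c [ 420.9 -245.3] s [ 26.4 100.2] a 87.4 z [14. 22. 26.] rgb [177. 180. 188.]
[432. 282.] 431 c [ 419.2 -406.4] s [88.1 29.6] a 3.6 z [14. 24. 28.] rgb [169. 169. 171.]
[197. 298.] 174 c [395.9 141.2] s [48.8 44.2] a 79.6 z [12. 28. 32.] rgb [153. 154. 158.]
[234. 302.] 353 c [373.9  56. ] s [25.1 72.7] a 78.7 z [16. 22. 26.] rgb [124.  76.  50.]
[299. 308.] 174 c [358.4 -93.2] s [39.5 23.9] a 15.7 z [19. 23. 26.] rgb [136.  72. 154.]
t 10.0 p [396.8 142.9 187.7] th 1.375 tilt 0.032 q6 -1.12 gap 85.3 F [-0.7 -0.1 -0.6]
-> yaw -0.119 shift [-389.5   12.4   18.9] n>=8
```

Call:
play_rows:
  plan: [-48,1,2,-0.119,-48,2,2,0,-48,2,2,0,-48,2,2,0,-48,2,2,0,-48,2,2,0,-48,2,2,0,-48,2,2,0]

```text
clock: 10.8
tcp_pos: [0.3733, -0.2449, 0.1731]
ee_rot: [0.73, 0.684, -0.005, 0.012]
ft_force: [1.7, 0.3, -0.2]
finger_gap: 0.0856
```

Call:
play_rows:
  plan: [0,0,0,0]

```text
clock: 10.9
tcp_pos: [0.3716, -0.2495, 0.1714]
ee_rot: [0.732, 0.682, -0.006, 0.011]
ft_force: [0.8, 1.4, 0.3]
finger_gap: 0.0852
```

Run:
```python
from go import *
snap('wrist');blobs('wrist',.006,.04,300,(340,640,-480,-150))
go(420.5,-246,60,np.deg2rad(86.5))
```

```text
[327. 275.] 3611 c [ 423.6 -248.4] s [ 23.9 100. ] a 86.0 z [20. 22. 23.] rgb [188. 183. 159.]
[136. 282.] 3456 c [ 421.3 -406.9] s [90.1 27.5] a 6.0 z [10. 24. 27.] rgb [223. 229. 223.]
[322. 388.] 1994 c [ 535.3 -259.6] s [26.1 81.3] a 82.8 z [10. 20. 24.] rgb [208. 205. 184.]
[195. 406.] 431 c [ 555.2 -384.9] s [16.5 40.9] a 84.4 z [ 7. 11. 13.] rgb [34. 33. 31.]
t 10.9 p [ 371.6 -247.1  171. ] th 1.500 tilt 0.024 q6 -2.19 gap 85.5 F [-0.9  0.7  0.3]
-> yaw -0.009 shift [  6.6  48.  111.2] n>=3
```

Call:
play_rows:
  plan: [1,15,32,0,1,15,32,0,1,15,32,0,1,5,20,0,0,0,0,0]

```text
clock: 11.45
tcp_pos: [0.4224, -0.2446, 0.048]
ee_rot: [0.732, 0.682, -0.006, 0.008]
ft_force: [-1.0, 0.2, -0.2]
finger_gap: 0.0854
```

```bash
python3 go.py 423.6 -248.4 12 1.501
```

```text
t 11.4 p [ 422.4 -244.6   48. ] th 1.500 tilt 0.020 q6 -2.11 gap 85.4 F [-1.   0.2 -0.2]
-> yaw -0.001 shift [-3.   1.4 36.1] n>=1
```

Call:
play_rows:
  plan: [-3,1,20,0,0,0,14,0,0,0,0,0]

```text
clock: 11.75
tcp_pos: [0.4229, -0.2454, 0.0134]
ee_rot: [0.73, 0.683, -0.006, 0.007]
ft_force: [0.4, -0.4, 0.6]
finger_gap: 0.0856
```

Call:
play_rows:
  plan: [0,0,0,0,0,0,0,0,0,0,0,0,0,0,0,0,0,0,0,0]
  fingers: -1

```text
clock: 12.25
tcp_pos: [0.4251, -0.2466, 0.0181]
ee_rot: [0.73, 0.683, -0.005, 0.01]
ft_force: [-0.0, -1.0, -0.8]
finger_gap: 0.0224
```

Call:
play_rows:
  plan: [0,0,-30,0,0,0,-45,0,0,0,-45,0,0,0,-45,0,0,0,0,0]

```text
clock: 12.75
tcp_pos: [0.4225, -0.2422, 0.1883]
ee_rot: [0.731, 0.683, -0.005, 0.008]
ft_force: [0.7, -0.8, 0.5]
finger_gap: 0.0226
```

Run:
```python
from go import *
t=case(0,-56);print(t);go(t[0],t[1],170,1.463)
t=case(0,56);print(t);go(t[0],t[1],170,1.463)
```

```text
[527.46375046  -7.97372532]
t 12.8 p [ 422.5 -242.2  188.3] th 1.503 tilt 0.019 q6 -2.12 gap 22.6 F [ 0.7 -0.8  0.5]
-> yaw 0.040 shift [244.5  79.1  14.1] n>=6
[539.53624954 103.37372532]
t 12.8 p [ 422.5 -242.2  188.3] th 1.503 tilt 0.019 q6 -2.12 gap 22.6 F [ 0.7 -0.8  0.5]
-> yaw 0.040 shift [356.4  79.1  12. ] n>=8
```

Call:
play_rows:
  plan: [44,10,0,0.04,44,10,0,0,44,10,0,0,44,10,0,0,44,10,0,0,44,10,0,0,44,10,0,0,44,9,0,0]

```text
clock: 13.55
tcp_pos: [0.5435, 0.1041, 0.1843]
ee_rot: [0.749, 0.662, -0.004, 0.014]
ft_force: [0.3, -0.5, 0.1]
finger_gap: 0.0224
```

Run:
```python
from go import *
t=case(0,56);go(t[0],t[1],80,1.463)
```

```text
t 13.6 p [543.5 104.1 184.3] th 1.448 tilt 0.028 q6 -1.33 gap 22.4 F [ 0.3 -0.5  0.1]
-> yaw -0.015 shift [  1.3  -5.5 104.2] n>=3
```

Call:
play_rows:
  plan: [0,-3,35,-0.015,0,-2,40,0,0,0,25,0,0,0,0,0]

```text
clock: 13.95
tcp_pos: [0.5419, 0.1103, 0.0816]
ee_rot: [0.741, 0.672, -0.001, 0.014]
ft_force: [-1.1, 0.2, -0.3]
finger_gap: 0.0221
```

Run:
```python
from go import *
t=case(0,56);go(t[0],t[1],26,1.463)
```

```text
t 13.9 p [541.9 110.3  81.6] th 1.473 tilt 0.028 q6 -1.34 gap 22.1 F [-1.1  0.2 -0.3]
-> yaw 0.010 shift [-6.  -2.6 55.7] n>=2
```

Call:
play_rows:
  plan: [-5,-2,20,0.01,-3,-1,20,0,0,0,10,0,0,0,3,0,0,0,0,0]

```text
clock: 14.45
tcp_pos: [0.5419, 0.1012, 0.0321]
ee_rot: [0.745, 0.667, 0.001, 0.015]
ft_force: [-0.8, 0.6, -0.6]
finger_gap: 0.0224
```

Run:
```python
from go import *
t=case(0,56);go(t[0],t[1],24,1.463)
```

```text
t 14.4 p [541.9 101.2  32.1] th 1.461 tilt 0.031 q6 -1.34 gap 22.4 F [-0.8  0.6 -0.6]
-> yaw -0.002 shift [ 2.1 -2.8  8. ] n>=1
```

Call:
play_rows:
  plan: [2,-2,4,0,0,0,3,0,0,0,2,0,0,0,0,0]

```text
clock: 14.85
tcp_pos: [0.543, 0.104, 0.026]
ee_rot: [0.745, 0.667, 0.003, 0.017]
ft_force: [0.1, -0.1, -0.1]
finger_gap: 0.0219
```

Call:
play_rows:
  plan: [0,0,0,0,0,0,0,0,0,0,0,0,0,0,-15,0,0,0,-45,0,0,0,-45,0,0,0,-45,0,0,0,0,0]
  fingers: 0

```text
clock: 15.65
tcp_pos: [0.5377, 0.1072, 0.1849]
ee_rot: [0.745, 0.667, 0.002, 0.017]
ft_force: [1.1, 0.6, 1.0]
finger_gap: 0.0426
```

Run:
```python
from go import *
snap('top');blobs('top',.02,.04,100,(450,620,-70,160));blobs('top',.006,.04,100,(340,640,-480,-150))
go(425,-400,180,1.46)
```

```text
[253. 210.] 123 c [589.9  12.6] s [146.   3.] a 84.4 z [22. 29. 39.] rgb [20. 19. 19.]
[213. 237.] 328 c [531.7 105.7] s [24.7 83.3] a 83.5 z [23. 27. 31.] rgb [167. 166. 165.]
[368. 231.] 377 c [ 543.2 -258. ] s [ 26.1 100.8] a 82.1 z [12. 21. 26.] rgb [178. 179. 173.]
[423. 234.] 371 c [ 518.7 -388.6] s [ 34.7 110.7] a 85.0 z [ 7. 11. 15.] rgb [34. 32. 32.]
[432. 281.] 434 c [ 420.5 -405.4] s [91.1 28.5] a 4.4 z [14. 24. 28.] rgb [174.  174.5 176. ]
t 15.7 p [536.4 107.  181.8] th 1.461 tilt 0.031 q6 -1.34 gap 42.9 F [-0.   0.4 -0.9]
-> yaw 0.001 shift [-516.1  -54.9   10.5] n>=11
```

Call:
play_rows:
  plan: [-46,0,0,0,-46,0,0,0,-46,0,0,0,-46,0,0,0,-46,0,0,0,-46,0,0,0,-46,0,0,0,-40,0,0,0]
  fingers: 1

```text
clock: 16.5
tcp_pos: [0.4937, -0.2585, 0.1863]
ee_rot: [0.741, 0.671, 0.001, 0.013]
ft_force: [1.9, -0.2, 0.4]
finger_gap: 0.0856
```

Call:
play_rows:
  plan: [0,0,0,0]

```text
clock: 16.6
tcp_pos: [0.492, -0.2629, 0.1858]
ee_rot: [0.742, 0.67, 0.0, 0.013]
ft_force: [-0.5, 0.4, -0.5]
finger_gap: 0.0857
```

Run:
```python
from go import *
snap('wrist');blobs('wrist',.006,.04,300,(340,640,-480,-150))
go(541,-259,60,1.455)
```

```text
[126. 138.] 4348 c [ 421.7 -406.3] s [90.5 26.9] a 6.3 z [12. 24. 27.] rgb [235. 240. 235.]
[177. 264.] 2487 c [ 520.6 -391. ] s [ 33.6 108.4] a 86.2 z [ 7. 11. 13.] rgb [51. 50. 48.]
[328. 265.] 2866 c [ 542.7 -260.8] s [26.  94.7] a 82.2 z [16. 21. 25.] rgb [157. 155. 139.]
t 16.6 p [ 492.2 -260.9  185.4] th 1.468 tilt 0.025 q6 -2.04 gap 85.4 F [-0.2 -0.6 -0.6]
-> yaw 0.013 shift [  9.4  45.7 126.2] n>=3
```

Call:
play_rows:
  plan: [3,15,32,0.033,2,15,32,0,2,15,32,0,0,2,25,0,0,0,0,0]

```text
clock: 17.15
tcp_pos: [0.5433, -0.2573, 0.0611]
ee_rot: [0.753, 0.657, 0.002, 0.011]
ft_force: [-0.7, -0.2, -0.8]
finger_gap: 0.0856
```

```bash
python3 go.py 541.5 -260.5 12 1.435
```

```text
t 17.1 p [ 543.3 -257.3   61.1] th 1.435 tilt 0.023 q6 -1.96 gap 85.6 F [-0.7 -0.2 -0.8]
-> yaw -0.000 shift [-2.8 -2.3 49.1] n>=1
```

Call:
play_rows:
  plan: [-3,-2,24,0,0,0,16,0,0,0,8,0,0,0,0,0]

```text
clock: 17.55
tcp_pos: [0.5429, -0.2578, 0.0143]
ee_rot: [0.752, 0.659, 0.002, 0.011]
ft_force: [-0.1, 0.3, 0.6]
finger_gap: 0.0853
```

Call:
play_rows:
  plan: [0,0,0,0,0,0,0,0,0,0,0,0,0,0,0,0,0,0,0,0]
  fingers: -1

```text
clock: 18.05
tcp_pos: [0.5459, -0.2593, 0.0196]
ee_rot: [0.752, 0.658, 0.003, 0.015]
ft_force: [1.4, -0.3, -1.6]
finger_gap: 0.016
```

Call:
play_rows:
  plan: [0,0,-30,0,0,0,-45,0,0,0,-45,0,0,0,-45,0,0,0,0,0]

```text
clock: 18.55
tcp_pos: [0.5396, -0.2553, 0.1879]
ee_rot: [0.753, 0.658, 0.002, 0.012]
ft_force: [1.2, -0.3, -1.1]
finger_gap: 0.016
```

Run:
```python
from go import *
t=case(0,0);print(t);go(t[0],t[1],180,1.463)
```

```text
[533.5  47.7]
t 18.6 p [ 539.6 -255.3  187.9] th 1.437 tilt 0.024 q6 -1.96 gap 16.0 F [ 1.2 -0.3 -1.1]
-> yaw -0.026 shift [300.6 -38.8   3.4] n>=7
```

Call:
play_rows:
  plan: [43,-5,0,-0.026,43,-5,0,0,43,-5,0,0,43,-5,0,0,43,-6,0,0,43,-6,0,0,40,-6,0,0,0,0,0,0]

```text
clock: 19.35
tcp_pos: [0.535, 0.0531, 0.183]
ee_rot: [0.746, 0.666, 0.003, 0.014]
ft_force: [-0.2, -1.1, -0.8]
finger_gap: 0.016
```

Run:
```python
from go import *
t=case(0,0);print(t);go(t[0],t[1],70,1.463)
```

```text
[533.5  47.7]
t 19.4 p [535.   53.1 183. ] th 1.458 tilt 0.029 q6 -1.44 gap 16.0 F [-0.2 -1.1 -0.8]
-> yaw -0.005 shift [ -3.9  -3.8 113. ] n>=3
```

Call:
play_rows:
  plan: [-4,-4,35,0,0,0,40,0,0,0,35,0,0,0,0,0]

```text
clock: 19.75
tcp_pos: [0.5342, 0.0481, 0.0709]
ee_rot: [0.744, 0.668, 0.005, 0.016]
ft_force: [-1.4, 0.5, -2.3]
finger_gap: 0.0161
```

Run:
```python
from go import *
t=case(0,0);print(t);go(t[0],t[1],26,1.463)
```

```text
[533.5  47.7]
t 19.8 p [534.2  48.1  70.9] th 1.462 tilt 0.033 q6 -1.45 gap 16.1 F [-1.4  0.5 -2.3]
-> yaw -0.001 shift [ 0.2 -2.  44.8] n>=1
```

Call:
play_rows:
  plan: [0,-2,20,0,0,0,15,0,0,0,6,0,0,0,4,0,0,0,0,0]

```text
clock: 20.25
tcp_pos: [0.5369, 0.0456, 0.0292]
ee_rot: [0.745, 0.667, 0.006, 0.017]
ft_force: [-0.6, 0.3, -1.5]
finger_gap: 0.016
```

Run:
```python
from go import *
t=case(0,0);print(t);go(t[0],t[1],25,1.463)
```

```text
[533.5  47.7]
t 20.2 p [536.9  45.6  29.2] th 1.461 tilt 0.037 q6 -1.45 gap 16.0 F [-0.6  0.3 -1.5]
-> yaw -0.002 shift [ 1.8 -3.7  4. ] n>=1
```

Call:
play_rows:
  plan: [2,-1,3,0,0,0,2,0,0,0,0,0]

```text
clock: 20.55
tcp_pos: [0.5384, 0.0478, 0.0264]
ee_rot: [0.745, 0.667, 0.008, 0.019]
ft_force: [0.1, 0.5, -0.7]
finger_gap: 0.0162
```

Call:
play_rows:
  plan: [0,0,0,0,0,0,0,0,0,0,0,0,0,0,-15,0,0,0,-45,0,0,0,-45,0,0,0,-45,0,0,0,0,0]
  fingers: -0.2

```text
clock: 21.35
tcp_pos: [0.532, 0.0507, 0.1861]
ee_rot: [0.745, 0.667, 0.008, 0.019]
ft_force: [2.0, -0.8, 1.1]
finger_gap: 0.0343
```

Run:
```python
from go import *
snap('top');blobs('top',.015,.04,80,(450,620,-70,160));blobs('top',.006,.04,100,(340,640,-480,-150))
go(380,-404,180,1.60)
```

```text
[192. 239.] 89 c [523.  154.7] s [ 2.4 78.3] a 84.0 z [16. 27. 38.] rgb [17. 16. 16.]
[237. 240.] 270 c [521.2  48.1] s [25.9 71.2] a 79.8 z [20. 26. 32.] rgb [106.  102.5  97.5]
[423. 234.] 374 c [ 518.7 -390.1] s [ 35.  110.1] a 87.4 z [ 7. 11. 15.] rgb [34. 33. 33.]
[432. 282.] 435 c [ 419.3 -408.6] s [87.8 35. ] a 4.0 z [13. 24. 29.] rgb [176. 176. 177.]
t 21.4 p [530.7  50.7 183.1] th 1.461 tilt 0.038 q6 -1.45 gap 34.0 F [-0.6 -0.2  0.4]
-> yaw -0.139 shift [-449.9 -164.2    6.2] n>=10
```

Call:
play_rows:
  plan: [-45,-16,0,-0.07,-45,-16,0,-0.07,-45,-13,0,0,-45,-17,0,0,-45,-17,0,0,-45,-17,0,0,-45,-17,0,0,-45,-17,0,0]
  fingers: 1

```text
clock: 22.2
tcp_pos: [0.399, -0.315, 0.1827]
ee_rot: [0.69, 0.724, 0.006, 0.016]
ft_force: [1.0, -0.8, -1.0]
finger_gap: 0.0855
```

Run:
```python
from go import *
go(380,-404,180,1.67)
```

```text
t 22.2 p [ 399.  -315.   182.7] th 1.618 tilt 0.035 q6 -2.40 gap 85.5 F [ 1.  -0.8 -1. ]
-> yaw -0.052 shift [-86.6 -27.9   3.3] n>=2
```

Call:
play_rows:
  plan: [-43,-14,0,-0.05,-40,-12,0,0,0,0,0,0,0,0,0,0]

```text
clock: 22.6
tcp_pos: [0.3724, -0.4068, 0.1802]
ee_rot: [0.674, 0.739, 0.005, 0.014]
ft_force: [0.4, 0.9, -1.1]
finger_gap: 0.0858
```

Run:
```python
from go import *
snap('wrist');blobs('wrist',.006,.04,300,(340,640,-480,-150));blobs('wrist',.0235,.04,100,(340,640,-480,-150))
go(420,-406.5,60,1.67)
```

```text
[315. 307.] 5266 c [ 476.7 -399.2] s [202.1  37. ] a 3.6 z [ 9. 21. 26.] rgb [168. 164. 143.]
[313. 270.] 2100 c [ 421.6 -407.1] s [89.4 25.7] a 4.3 z [24. 25. 27.] rgb [186. 180. 158.]
t 22.6 p [ 372.4 -406.6  180.1] th 1.663 tilt 0.030 q6 -2.60 gap 85.3 F [-1.1  0.9 -0. ]
-> yaw -0.007 shift [ -2.9  44.1 121.4] n>=3
```

Call:
play_rows:
  plan: [-1,15,30,0,-1,15,30,0,-1,13,30,0,0,0,25,0,0,0,0,0]

```text
clock: 23.15
tcp_pos: [0.4231, -0.4011, 0.0643]
ee_rot: [0.671, 0.741, 0.005, 0.015]
ft_force: [-1.0, 1.4, -0.5]
finger_gap: 0.0854
```

```bash
python3 go.py 421 -407 12 1.655
```

```text
t 23.1 p [ 423.1 -401.1   64.3] th 1.669 tilt 0.032 q6 -2.53 gap 85.4 F [-1.   1.4 -0.5]
-> yaw 0.014 shift [-4.9 -4.1 52.3] n>=2
```

Call:
play_rows:
  plan: [-5,-4,24,0.014,0,0,18,0,0,0,9,0,0,0,0,0]

```text
clock: 23.55
tcp_pos: [0.424, -0.4046, 0.0165]
ee_rot: [0.675, 0.738, 0.006, 0.016]
ft_force: [0.8, -0.5, 0.1]
finger_gap: 0.0856
```

Call:
play_rows:
  plan: [0,0,0,0,0,0,0,0,0,0,0,0,0,0,0,0,0,0,0,0]
  fingers: -1

```text
clock: 24.05
tcp_pos: [0.4266, -0.4066, 0.0225]
ee_rot: [0.674, 0.738, 0.005, 0.02]
ft_force: [0.3, -0.4, -0.5]
finger_gap: 0.0243
```

Call:
play_rows:
  plan: [0,0,-25,0,0,0,-40,0,0,0,-45,0,0,0,-45,0,0,0,-10,0,0,0,0,0]

```text
clock: 24.65
tcp_pos: [0.4186, -0.402, 0.191]
ee_rot: [0.675, 0.738, 0.006, 0.017]
ft_force: [-0.6, -0.1, -2.0]
finger_gap: 0.0244
```

Run:
```python
from go import *
t=case(0,-56);print(t);go(t[0],t[1],190,1.463)
```

```text
[527.46375046  -7.97372532]
t 24.6 p [ 418.6 -402.   191. ] th 1.660 tilt 0.036 q6 -2.53 gap 24.4 F [-0.6 -0.1 -2. ]
-> yaw 0.197 shift [403.5  66.   -1.3] n>=9
```

Call:
play_rows:
  plan: [0,0,0,0.1,0,0,0,0.097,42,8,0,0,42,8,0,0,42,8,0,0,42,8,0,0,42,8,0,0,42,8,0,0]

```text
clock: 25.45
tcp_pos: [0.4909, -0.1516, 0.1745]
ee_rot: [0.75, 0.661, 0.004, 0.008]
ft_force: [0.4, -0.1, -1.2]
finger_gap: 0.0241
```

Run:
```python
from go import *
t=case(4,-56);print(t);go(t[0],t[1],190,1.463)
```

```text
[531.44044512  -8.40488601]
t 25.4 p [ 490.9 -151.6  174.5] th 1.444 tilt 0.019 q6 -1.84 gap 24.1 F [ 0.4 -0.1 -1.2]
-> yaw -0.019 shift [146.6  25.2 -15.8] n>=3
```

Call:
play_rows:
  plan: [40,6,-10,-0.02,40,6,-3,0,38,6,0,0,26,6,0,0,0,0,0,0,0,0,0,0]

```text
clock: 26.05
tcp_pos: [0.5259, 0.0017, 0.174]
ee_rot: [0.741, 0.671, -0.001, 0.001]
ft_force: [-0.6, -0.5, -0.6]
finger_gap: 0.0243
```

Run:
```python
from go import *
t=case(4,-56);print(t);go(t[0],t[1],70,1.463)
```

```text
[531.44044512  -8.40488601]
t 26.1 p [525.9   1.7 174. ] th 1.472 tilt 0.002 q6 -1.56 gap 24.3 F [-0.6 -0.5 -0.6]
-> yaw 0.009 shift [ -9.2   6.6 104. ] n>=3
```

Call:
play_rows:
  plan: [-9,6,34,0.009,0,0,36,0,0,0,34,0,0,0,0,0]

```text
clock: 26.45
tcp_pos: [0.5292, -0.0122, 0.0645]
ee_rot: [0.745, 0.667, -0.002, 0.001]
ft_force: [-0.7, 0.7, -1.9]
finger_gap: 0.0241
```

Run:
```python
from go import *
t=case(4,-56);print(t);go(t[0],t[1],28,1.463)
```

```text
[531.44044512  -8.40488601]
t 26.4 p [529.2 -12.2  64.5] th 1.459 tilt 0.004 q6 -1.58 gap 24.1 F [-0.7  0.7 -1.9]
-> yaw -0.004 shift [ 4.1  1.8 36.4] n>=1
```

Call:
play_rows:
  plan: [4,2,16,0,0,0,12,0,0,0,6,0,0,0,2,0,0,0,0,0]

```text
clock: 26.95
tcp_pos: [0.5324, -0.0122, 0.0303]
ee_rot: [0.747, 0.665, -0.002, 0.001]
ft_force: [-0.4, -0.2, -1.4]
finger_gap: 0.0246
```

Run:
```python
from go import *
t=case(4,-56);print(t);go(t[0],t[1],27.5,1.463)
```

```text
[531.44044512  -8.40488601]
t 26.9 p [532.4 -12.2  30.3] th 1.455 tilt 0.004 q6 -1.57 gap 24.6 F [-0.4 -0.2 -1.4]
-> yaw -0.008 shift [ 3.7 -1.3  2.8] n>=1
```

Call:
play_rows:
  plan: [3,0,3,0,0,0,0,0]

```text
clock: 27.15
tcp_pos: [0.5341, -0.0094, 0.0289]
ee_rot: [0.747, 0.665, -0.001, 0.002]
ft_force: [-0.6, 0.6, -0.3]
finger_gap: 0.0244
```

Call:
play_rows:
  plan: [0,0,0,0,0,0,0,0,0,0,0,0,0,0,-15,0,0,0,-45,0,0,0,-45,0,0,0,-45,0,0,0,-45,0]
  fingers: -0.1

```text
clock: 27.95
tcp_pos: [0.529, -0.0077, 0.2278]
ee_rot: [0.747, 0.665, -0.005, -0.002]
ft_force: [0.8, -0.2, -0.3]
finger_gap: 0.0388
```

Call:
play_rows:
  plan: [30,-20,-10,0,30,-22,0,0,0,0,0,0,0,0,0,0]

```text
clock: 28.35
tcp_pos: [0.4983, 0.0579, 0.255]
ee_rot: [0.747, 0.665, 0.004, 0.006]
ft_force: [0.5, 0.2, -0.2]
finger_gap: 0.0387
```

Run:
```python
from go import *
snap('wrist','w2.png');blobs('wrist',.017,.045,200,(450,620,-80,160));blobs('wrist',.098,.115)
print(case(0,-56),case(0,0),case(0,56))
snap('top');blobs('top',.006,.04,100,(340,640,-480,180))
t=case(0,270);go(t[0],t[1],150,1.463)
```

```text
[306. 264.] 4306 c [535.  46.] s [212.3 123.9] a 83.9 z [18. 31. 44.] rgb [55. 54. 50.]
[368. 231.] 2517 c [542.5 103.6] s [24.5 99.9] a 83.6 z [25. 27. 28.] rgb [229. 235. 236.]
[310. 231.] 2030 c [535.8  47.3] s [25.5 93.8] a 83.7 z [23. 26. 30.] rgb [191. 185. 161.]
[253. 231.] 2250 c [529.   -8.8] s [25.6 90. ] a 84.2 z [21. 29. 32.] rgb [196. 190. 167.]
[111. 240.] 519 c [ 498.2 -105.6] s [37.6  6.8] a 83.7 z [ 99. 106. 108.] rgb [104. 105. 101.]
[489. 259.] 561 c [548.8 190.3] s [33.3  8.7] a 83.7 z [ 99. 107. 108.] rgb [110. 111. 106.]
[119. 284.] 503 c [ 535.8 -109.4] s [37.4  6.9] a 84.0 z [ 99. 106. 108.] rgb [98. 99. 94.]
[527.46375046  -7.97372532] [533.5  47.7] [539.53624954 103.37372532]
[252. 235.] 1617 c [531.2  19. ] s [145.1 120.2] a 83.6 z [ 6. 15. 33.] rgb [94. 90. 87.]
[423. 234.] 366 c [ 518.6 -392.5] s [109.4  35.5] a 0.9 z [ 7. 11. 15.] rgb [34. 32. 32.]
[296. 241.] 340 c [521.8 -93.1] s [66.1 72.4] a 83.4 z [ 6.  9. 36.] rgb [38.5 37.5 38. ]
[234. 302.] 354 c [374.   55.9] s [24.8 72.8] a 78.8 z [16. 22. 26.] rgb [133.  83.  54.]
[299. 308.] 175 c [358.5 -93.2] s [39.7 23.9] a 15.8 z [18. 22. 25.] rgb [118.  59. 135.]
t 28.4 p [498.4  57.4 254.2] th 1.453 tilt 0.013 q6 -1.44 gap 38.6 F [-0.   0.5 -0.2]
-> yaw -0.010 shift [264.4  34.7 104.1] n>=6
```

View pics/w2.png

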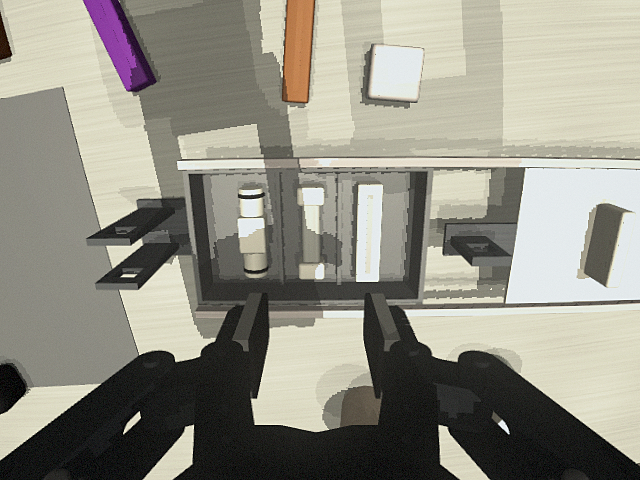

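Call:
play_rows:
  plan: [44,6,15,-0.01,44,6,15,0,44,6,15,0,44,6,15,0,44,6,15,0,38,5,15,0,0,0,0,0]
  fingers: 1

```text
clock: 29.15
tcp_pos: [0.5692, 0.3093, 0.1558]
ee_rot: [0.749, 0.663, -0.0, 0.006]
ft_force: [-0.4, -0.3, -0.9]
finger_gap: 0.0854
```

```bash
python3 go.py 563.5 315 74 1.463
```

```text
t 29.1 p [569.2 309.3 155.8] th 1.450 tilt 0.013 q6 -1.02 gap 85.4 F [-0.4 -0.3 -0.9]
-> yaw -0.013 shift [ 5.8 -7.  81.7] n>=2
```

Call:
play_rows:
  plan: [5,-6,25,-0.013,0,0,30,0,0,0,22,0,0,0,3,0,0,0,0,0]

```text
clock: 29.65
tcp_pos: [0.566, 0.31, 0.0699]
ee_rot: [0.745, 0.667, -0.003, 0.006]
ft_force: [0.6, -0.5, 0.3]
finger_gap: 0.0855
```

Call:
play_rows:
  plan: [0,0,0,0,0,0,0,0,0,0,0,0,0,0,0,0,0,0,0,0]
  fingers: -1

```text
clock: 30.15
tcp_pos: [0.5696, 0.31, 0.0758]
ee_rot: [0.746, 0.666, 0.0, 0.007]
ft_force: [-3.9, -0.1, 11.6]
finger_gap: 0.0132
```

Run:
```python
from go import *
s=robot.observe()['tcp_pos']*1000
go(s[0]-300*.108,s[1]-300*.994,s[2])
```

```text
t 30.1 p [569.6 310.   75.8] th 1.459 tilt 0.015 q6 -1.03 gap 13.2 F [-3.9 -0.1 11.6]
-> yaw 0.000 shift [-299.9    1.2    2.8] n>=6
```

Call:
play_rows:
  plan: [-15,0,0,0,-35,0,0,0,-40,0,0,0,-40,0,0,0,-40,0,0,0,-40,0,0,0,-40,0,0,0,-25,0,0,0]

```text
clock: 30.95
tcp_pos: [0.5404, 0.036, 0.0758]
ee_rot: [0.743, 0.669, 0.007, 0.007]
ft_force: [4.9, 3.7, -7.1]
finger_gap: 0.0132
```

```bash
python3 go.py 537 12 76 1.463
```

```text
t 30.9 p [540.4  36.   75.8] th 1.467 tilt 0.020 q6 -1.49 gap 13.2 F [ 4.9  3.7 -7.1]
-> yaw 0.004 shift [-24.2  -0.8  -0.2] n>=1
```

Call:
play_rows:
  plan: [-10,0,0,0,-8,0,0,0,-5,0,0,0,-5,0,0,0,-4,0,0,0,0,0,0,0]

```text
clock: 31.55
tcp_pos: [0.5384, 0.017, 0.076]
ee_rot: [0.742, 0.67, 0.016, 0.0]
ft_force: [-0.4, -3.1, -1.3]
finger_gap: 0.0127
```

Call:
play_rows:
  plan: [-4,0,0,0,-4,0,0,0,0,0,0,0]

```text
clock: 31.85
tcp_pos: [0.5384, 0.0164, 0.076]
ee_rot: [0.74, 0.672, 0.019, -0.002]
ft_force: [1.0, -2.6, -2.5]
finger_gap: 0.0129
```

```bash
python3 go.py 537 12 76 1.463
```

```text
t 31.9 p [538.4  16.4  76. ] th 1.474 tilt 0.039 q6 -1.57 gap 12.9 F [ 1.  -2.6 -2.5]
-> yaw 0.011 shift [-4.6 -0.9 -0.1] n>=1
```

Call:
play_rows:
  plan: [0,0,0,0,0,0,0,0,0,0,0,0,0,0,-30,0,0,0,-40,0,0,0,-45,0,-20,-25,-40,0,-10,-15,0,0]
  fingers: 1

```text
clock: 32.65
tcp_pos: [0.4915, -0.0143, 0.2327]
ee_rot: [0.74, 0.672, 0.017, -0.003]
ft_force: [-0.6, 0.3, 0.4]
finger_gap: 0.0858
```

Run:
```python
from go import *
snap('wrist','w3.png');blobs('wrist',.098,.115);blobs('wrist',.07,.095)
snap('top');blobs('top',.098,.115,30,(450,600,-200,0));blobs('top',.006,.04,100,(340,640,-480,-150))
go(450,-390,190,1.57)
```

```text
[184. 246.] 622 c [ 497.9 -105.6] s [36.3  6.6] a 84.2 z [ 99. 106. 108.] rgb [81. 83. 79.]
[187. 271.] 687 c [ 517.2 -107.2] s [32.5  9.2] a 83.5 z [ 99. 107. 108.] rgb [50. 51. 48.]
[189. 293.] 607 c [ 535.2 -109.7] s [36.3  7.3] a 82.8 z [ 99. 106. 108.] rgb [45. 46. 43.]
[355. 257.] 1816 c [529.9  16.9] s [14.3 69.9] a 83.8 z [75. 89. 91.] rgb [154. 150. 132.]
[194. 234.] 514 c [ 498.  -105.7] s [36.6  6.8] a 83.1 z [72. 76. 93.] rgb [37. 37. 35.]
[197. 257.] 509 c [ 517.  -106.9] s [32.4  8.8] a 83.9 z [73. 76. 94.] rgb [33. 32. 31.]
[200. 281.] 388 c [ 535.9 -109.8] s [36.8  7.3] a 82.9 z [73. 82. 94.] rgb [30. 31. 30.]
[304. 226.] 60 c [ 533.2 -106.9] s [36.   6.3] a 82.9 z [100. 107. 110.] rgb [37.  36.  37.5]
[303. 235.] 66 c [ 514.6 -104.7] s [31.2  8.9] a 83.7 z [103. 107. 110.] rgb [38.5 37.5 39. ]
[302. 243.] 57 c [ 495.8 -102.6] s [35.1  7.1] a 83.0 z [100. 107. 110.] rgb [66. 67. 67.]
[423. 234.] 374 c [ 518.3 -389.1] s [ 35.1 110.3] a 85.2 z [ 7. 11. 15.] rgb [33. 31. 31.]
t 32.8 p [489.5 -14.1 228.3] th 1.474 tilt 0.033 q6 -1.63 gap 85.0 F [ 0.4  0.6 -0.5]
-> yaw -0.096 shift [-376.9  -39.7   26.9] n>=8
```

Call:
play_rows:
  plan: [-44,0,4,-0.05,-44,0,4,0,-44,0,4,0,-44,0,4,0,-44,0,4,0,-44,0,4,0,-44,0,4,0,-44,0,4,0]

```text
clock: 33.55
tcp_pos: [0.4743, -0.3692, 0.1757]
ee_rot: [0.72, 0.694, 0.017, -0.009]
ft_force: [0.4, 0.5, -0.4]
finger_gap: 0.0854
```

```bash
python3 go.py 500 -390 190 1.52
```

```text
t 33.5 p [ 474.3 -369.2  175.7] th 1.534 tilt 0.039 q6 -2.31 gap 85.4 F [ 0.4  0.5 -0.4]
-> yaw 0.014 shift [-19.   26.9 -14.7] n>=1
```

Call:
play_rows:
  plan: [-18,22,-10,0.014,0,0,0,0,0,0,0,0]

```text
clock: 33.85
tcp_pos: [0.493, -0.3935, 0.1771]
ee_rot: [0.728, 0.686, 0.016, -0.014]
ft_force: [-0.6, 1.0, 0.3]
finger_gap: 0.0852
```

Run:
```python
from go import *
snap('wrist','w4.png');blobs('wrist',.005,.04,100,(400,640,-480,-330))
p,P=cloud('wrist');X=P[...,0]*1000;Y=P[...,1]*1000;z=P[...,2]
m=(z>.004)&(z<.03)&(abs(X-520)<90)&(abs(Y+390)<45)
dark=p.sum(2)<130
for n,k in(('handle',m&dark),('shaft',m&~dark)):
    k=cv2.morphologyEx(k.astype(np.uint8),cv2.MORPH_OPEN,np.ones((3,3)))>0
    q=P[k][:,:2]*1000;r=cv2.minAreaRect(q.astype(np.float32));print(n,len(q),r,q.mean(0))
go(545,-390,60,1.52)
```

```text
[311. 260.] 2989 c [ 521.4 -391.5] s [ 33.9 110.3] a 85.5 z [ 8. 11. 13.] rgb [51. 50. 47.]
handle 452 ((555.3718872070312, -393.9169616699219), (32.771976470947266, 38.8250617980957), 85.61908721923828) [ 554.46430395 -393.90712709]
shaft 1402 ((519.8171997070312, -392.9420166015625), (16.75037384033203, 107.28759002685547), 80.40340423583984) [ 509.38614335 -391.87489404]
t 33.9 p [ 493.1 -393.2  177.3] th 1.512 tilt 0.042 q6 -2.29 gap 85.2 F [0.7 0.2 0.7]
-> yaw -0.008 shift [  0.8  51.2 117.6] n>=3
```

View pics/w4.png

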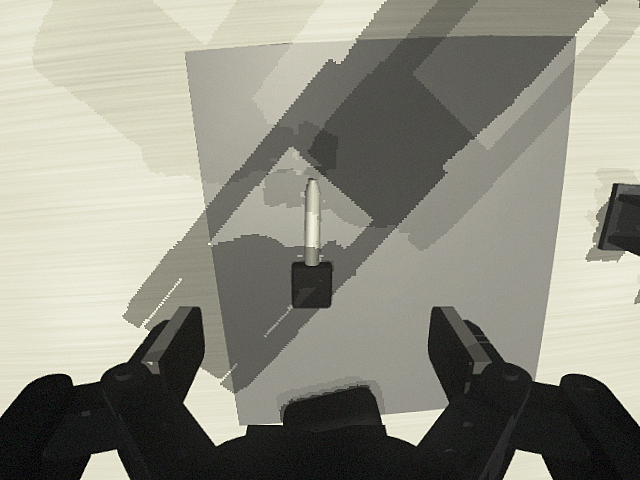

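Pin at pixels: handle (312,285), nose (313,180), so the handle is at world (555.4,-393.9). I'll grasp the handle low.

Call:
play_rows:
  plan: [1,18,30,0.018,0,18,30,0,0,18,30,0,0,4,25,0,0,0,0,0]

```text
clock: 34.4
tcp_pos: [0.5539, -0.3857, 0.0592]
ee_rot: [0.732, 0.681, 0.016, -0.013]
ft_force: [-0.1, -0.3, -0.9]
finger_gap: 0.0853
```

```bash
python3 go.py 555.4 -393.9 9 1.494
```

```text
t 34.4 p [ 553.9 -385.7   59.2] th 1.498 tilt 0.042 q6 -2.21 gap 85.3 F [-0.1 -0.3 -0.9]
-> yaw 0.004 shift [-10.2   2.   49.8] n>=2
```

Call:
play_rows:
  plan: [-8,1,20,0.004,-2,1,16,0,0,0,8,0,0,0,0,0]

```text
clock: 34.8
tcp_pos: [0.5563, -0.3916, 0.0169]
ee_rot: [0.732, 0.681, 0.017, -0.013]
ft_force: [0.4, -0.3, 0.4]
finger_gap: 0.0855
```

```bash
python3 go.py 555.4 -393.9 9 1.494
```

```text
t 34.8 p [ 556.3 -391.6   16.9] th 1.498 tilt 0.042 q6 -2.22 gap 85.5 F [ 0.4 -0.3  0.4]
-> yaw 0.004 shift [-2.7 -0.7  7.8] n>=1
```

Call:
play_rows:
  plan: [-2,0,6,0,-1,0,3,0,0,0,0,0]

```text
clock: 35.1
tcp_pos: [0.5573, -0.3953, 0.0103]
ee_rot: [0.732, 0.681, 0.017, -0.011]
ft_force: [-0.4, 0.5, -0.5]
finger_gap: 0.0853
```

Call:
play_rows:
  plan: [0,0,1,0,0,0,1,0,0,0,1,0,0,0,1,0,0,0,0,0]
  fingers: -1

```text
clock: 35.6
tcp_pos: [0.5588, -0.3965, 0.009]
ee_rot: [0.732, 0.681, 0.017, -0.009]
ft_force: [0.2, 0.6, -1.3]
finger_gap: 0.0323
```

Call:
play_rows:
  plan: [0,0,-20,0,0,0,-40,0,0,0,-45,0,0,0,-45,0,0,0,-20,0,0,0,0,0]

```text
clock: 36.2
tcp_pos: [0.5544, -0.4009, 0.1803]
ee_rot: [0.732, 0.681, 0.017, -0.013]
ft_force: [-0.3, 0.0, 0.1]
finger_gap: 0.0324
```

Run:
```python
from go import *
snap('wrist','w5.png')
L=np.array([517,-107.4]); ex=np.array([np.cos(A),-np.sin(A)])
t=L+ex*100; print(t); go(t[0],t[1],170,1.463)
```

```text
[ 616.41736665 -118.17901704]
t 36.2 p [ 554.1 -400.6  178.8] th 1.498 tilt 0.043 q6 -2.22 gap 32.5 F [ 0.  -0.1 -0.7]
-> yaw 0.035 shift [286.8  31.6  21.2] n>=6
```

View pics/w5.png

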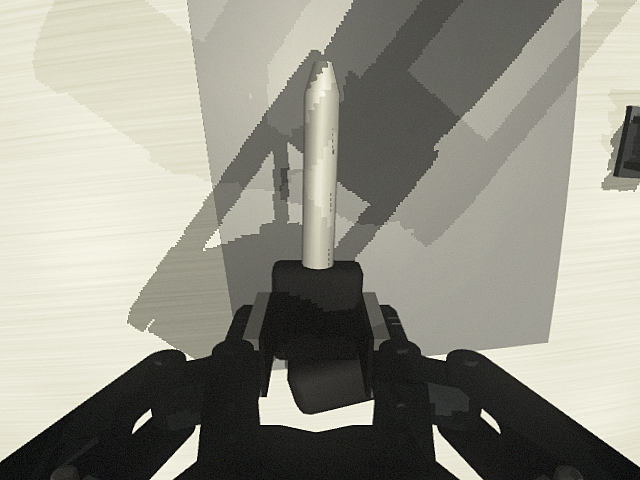

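The pin is held straight: nose at (322,62), shoulder at about (318,265). I'll measure its axis in the tool frame.

```bash
cat > pin.py <<'E'
from go import *
def pin():
    z,K,D,T=cam('wrist');p,P=cloud('wrist');tr=R.from_quat(z['tr']).as_matrix();tp=z['tp']
    Q=((P-tp)@tr)*1000
    v,u=np.mgrid[0:480,0:640]
    m=(u>285)&(u<360)&(v>45)&(v<262)&(abs(Q[...,2])<30)&(abs(Q[...,0])<20)
    q=Q[m]; 
    b=[]
    for y in np.arange(-80,-25,8):
        s=q[(q[:,1]>=y)&(q[:,1]<y+8)]
        if len(s)>20: b.append([ (np.percentile(s[:,0],2)+np.percentile(s[:,0],98))/2, y+4, np.percentile(s[:,2],5)+6])
    b=np.array(b);print('nose y %.1f'%np.percentile(q[:,1],0.5));
    fx=np.polyfit(b[:,1],b[:,0],1);fz=np.polyfit(b[:,1],b[:,2],1)
    print('x(y)',fx.round(3),'z(y)',fz.round(3))
    s=tr@np.array([np.polyval(fx,-33),-33,np.polyval(fz,-33)])+tp*1000
    n=tr@np.array([np.polyval(fx,-88),-88,np.polyval(fz,-88)])+tp*1000
    print('world axis pts at y=-33,-88',s.round(1),n.round(1),'dir deg',np.rad2deg(np.arctan2(n[1]-s[1],n[0]-s[0])).round(2),'pitch',((n[2]-s[2])/55).round(3))
if __name__=='__main__':
    pin()
E
python3 pin.py
```

```text
nose y -91.8
x(y) [-0.021 -0.332] z(y) [0.008 2.505]
world axis pts at y=-33,-88 [ 521.5 -398.   178. ] [ 466.7 -392.9  178.3] dir deg 174.63 pitch 0.006
```

Call:
play_rows:
  plan: [40,4,0,0.035,40,4,0,0,40,4,0,0,40,4,0,0,40,4,0,0,40,4,0,0,40,4,0,0,0,0,0,0]

```text
clock: 37.05
tcp_pos: [0.6036, -0.1127, 0.1681]
ee_rot: [0.746, 0.665, 0.011, -0.027]
ft_force: [-0.0, -0.1, -0.6]
finger_gap: 0.0324
```

Run:
```python
from go import *
L=np.array([517,-107.4]); ex=np.array([np.cos(A),-np.sin(A)])
t=L+ex*115; print(t); go(t[0],t[1],160,1.463)
```

```text
[ 631.32997165 -119.7958696 ]
t 37.0 p [ 603.6 -112.7  168.1] th 1.455 tilt 0.058 q6 -1.76 gap 32.4 F [-0.  -0.1 -0.6]
-> yaw -0.008 shift [-4.5 28.6  7.2] n>=1
```

Call:
play_rows:
  plan: [-2,25,0,-0.008,-2,13,0,0,0,0,5,0,0,0,0,0]

```text
clock: 37.45
tcp_pos: [0.6359, -0.1174, 0.1498]
ee_rot: [0.742, 0.669, 0.007, -0.034]
ft_force: [-0.3, -0.1, -1.0]
finger_gap: 0.0324
```

Run:
```python
from go import *
from pin import pin
snap('wrist');pin();blobs('wrist',.098,.115,100,(470,560,-140,-80))
L=np.array([517,-107.4]); ex=np.array([np.cos(A),-np.sin(A)])
t=L+ex*125; print(t); go(t[0],t[1],120,1.463)
```

```text
nose y -91.8
x(y) [-0.021 -0.303] z(y) [0.006 2.302]
world axis pts at y=-33,-88 [ 603.1 -113.6  149.1] [ 548.6 -106.8  151.7] dir deg 172.98 pitch 0.048
[306.  16.] 1870 c [ 517.  -107.1] s [32.   9.2] a 84.2 z [100. 107. 108.] rgb [63. 64. 63.]
[301.  62.] 1275 c [ 535.9 -109.8] s [36.4  7. ] a 84.0 z [101. 107. 108.] rgb [64. 65. 63.]
[ 641.27170831 -120.8737713 ]
t 37.5 p [ 635.8 -117.5  150.1] th 1.466 tilt 0.068 q6 -1.76 gap 32.7 F [ 0.1 -0.4 -0.8]
-> yaw 0.003 shift [-4.4  7.  29.6] n>=1
```

Run:
```python
from go import *
ex=np.array([np.cos(A),-np.sin(A)]);ey=np.array([np.sin(A),np.cos(A)])
s=robot.observe()['tcp_pos'][:2]*1000+6*ex-2.7*ey
print(s);go(s[0],s[1],86,1.478)
```

```text
[ 641.512779  -120.8782534]
t 37.5 p [ 635.8 -117.5  150.1] th 1.466 tilt 0.068 q6 -1.76 gap 32.7 F [ 0.1 -0.4 -0.8]
-> yaw -0.012 shift [-6.3  8.5 63.5] n>=2
```

Call:
play_rows:
  plan: [-3,5,10,-0.012,-3,4,12,0,0,0,14,0,0,0,14,0,0,0,10,0,0,0,0,0]

```text
clock: 38.1
tcp_pos: [0.6396, -0.1218, 0.0818]
ee_rot: [0.738, 0.673, 0.006, -0.035]
ft_force: [-0.0, 0.5, 0.2]
finger_gap: 0.0322
```

Run:
```python
from go import *
from pin import pin
snap('wrist','w6.png');pin();blobs('wrist',.098,.115,100,(470,560,-140,-80))
go(641.5,-120.9,86,1.478)
```

```text
nose y -100.5
x(y) [-0.021 -0.316] z(y) [0.007 2.39 ]
world axis pts at y=-33,-88 [ 606.8 -118.3   81.2] [ 552.2 -112.2   84.1] dir deg 173.62 pitch 0.052
[331.  10.] 2717 c [ 537.7 -110. ] s [36.4  4.3] a 85.8 z [ 99. 106. 108.] rgb [49. 51. 50.]
t 38.1 p [ 640.  -121.9   82.7] th 1.478 tilt 0.070 q6 -1.78 gap 32.4 F [-0.8 -0.3 -1.4]
-> yaw -0.000 shift [ 1.3  1.3 -3.3] n>=1
```

View pics/w6.png

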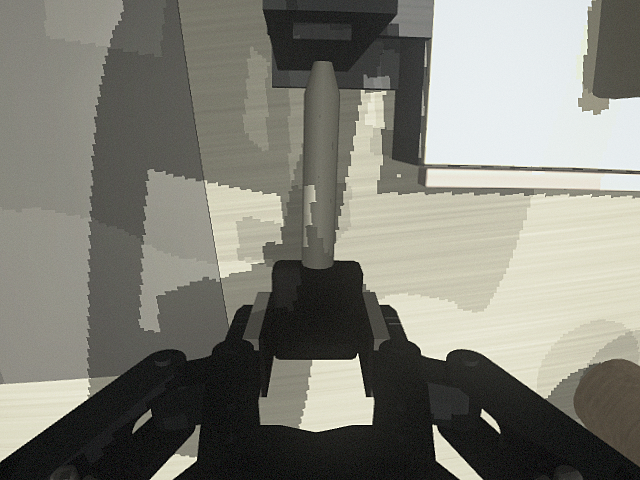

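Nose at (321,62), facing the hole in the near plate (322,30). The measured axis line passes within about 1 mm of the hole centre, so I start inserting.

Call:
play_rows:
  plan: [1.2,-6,0,0,0,-8,0,0,0,-8,0,0,0,0,0,0]

```text
clock: 38.55
tcp_pos: [0.6175, -0.1186, 0.086]
ee_rot: [0.738, 0.674, 0.007, -0.033]
ft_force: [0.5, 0.4, 0.0]
finger_gap: 0.0322
```

Run:
```python
from go import *
from pin import pin
snap('wrist');pin()
go(561,-112,85,1.478)
```

```text
nose y -99.1
x(y) [-0.032 -0.773] z(y) [0.129 7.372]
world axis pts at y=-33,-88 [ 584.6 -115.1   84.2] [ 530.3 -108.8   93.6] dir deg 173.39 pitch 0.17
t 38.6 p [ 618.1 -118.7   86.3] th 1.478 tilt 0.067 q6 -1.79 gap 32.4 F [ 0.3 -1.  -1.4]
-> yaw 0.000 shift [  1.3 -57.4   3.6] n>=2
```

Call:
play_rows:
  plan: [0,0,3,0,0,-8,0.5,0,0,-8,0.5,0,0,-8,0.5,0,0,0,0,0]

```text
clock: 39.1
tcp_pos: [0.5924, -0.1162, 0.0831]
ee_rot: [0.738, 0.674, 0.007, -0.032]
ft_force: [-0.2, 0.4, -0.9]
finger_gap: 0.0323
```

```bash
python3 go.py 561 -112 85 1.478
```

```text
t 39.1 p [ 592.4 -116.2   83.1] th 1.478 tilt 0.066 q6 -1.80 gap 32.3 F [-0.2  0.4 -0.9]
-> yaw 0.000 shift [  1.4 -31.7  -0.6] n>=1
```

Call:
play_rows:
  plan: [0.5,-8,0,0,0.5,-8,0.3,0,0,-8,0.3,0,0,-5,0,0,0,0,0,0]

```text
clock: 39.6
tcp_pos: [0.5614, -0.1123, 0.0841]
ee_rot: [0.738, 0.674, 0.008, -0.032]
ft_force: [2.5, -0.3, -1.9]
finger_gap: 0.0324
```

```bash
python3 go.py 561 -112 85 1.478
```

```text
t 39.6 p [ 561.4 -112.3   84.1] th 1.478 tilt 0.065 q6 -1.81 gap 32.4 F [ 2.5 -0.3 -1.9]
-> yaw 0.000 shift [ 0.3 -0.4 -0.9] n>=1
```

Call:
play_rows:
  plan: [0,-1.5,0,0,0,0,0,0]

```text
clock: 39.8
tcp_pos: [0.5615, -0.1125, 0.0851]
ee_rot: [0.738, 0.674, 0.009, -0.03]
ft_force: [-0.6, -0.1, -0.1]
finger_gap: 0.0327
```

Call:
play_rows:
  plan: [0,0,0,0,0,0,0,0,0,0,0,0,0,0,0,0,0,0,-15,0,0,0,-40,0,0,0,-45,0,0,0,0,0]
  fingers: 1

```text
clock: 40.6
tcp_pos: [0.5628, -0.118, 0.1893]
ee_rot: [0.738, 0.674, 0.007, -0.032]
ft_force: [1.5, 0.2, 0.2]
finger_gap: 0.0855
```

Call:
play_rows:
  plan: [0,-30,-30,0,0,-40,-30,0,0,-10,0,0,0,0,0,0,0,0,0,0]

```text
clock: 41.1
tcp_pos: [0.4839, -0.1147, 0.2568]
ee_rot: [0.738, 0.674, 0.008, -0.032]
ft_force: [-0.2, -0.7, -0.4]
finger_gap: 0.0855
```

Run:
```python
from go import *
snap('wrist','w7.png');blobs('wrist',.098,.115,100,(470,560,-140,-80));blobs('wrist',.078,.097,60,(460,600,-150,30))
snap('top','top9.png');blobs('top',.075,.097,30,(440,620,-150,60));blobs('top',.006,.04,100,(340,450,60,220))
go(530,-50,300)
```

```text
[318. 242.] 483 c [ 498. -106.] s [35.9  6.3] a 83.8 z [100. 107. 108.] rgb [66. 66. 63.]
[319. 266.] 554 c [ 517.  -107.2] s [31.5  8.7] a 83.8 z [100. 107. 108.] rgb [64. 64. 61.]
[318. 288.] 506 c [ 535.6 -110. ] s [36.   6.7] a 83.6 z [ 99. 106. 108.] rgb [63. 63. 60.]
[318. 220.] 471 c [ 484.7 -103.7] s [11.8 29.9] a 82.3 z [82. 85. 87.] rgb [90. 88. 79.]
[462. 255.] 1552 c [529.7  16.7] s [14.2 69.6] a 83.7 z [80. 89. 91.] rgb [207. 215. 211.]
[334. 234.] 62 c [496.8 -92.2] s [2.2 8.3] a 8.2 z [79. 88. 95.] rgb [47. 47. 45.]
[317. 254.] 281 c [ 512.9 -107.6] s [11.1 32.8] a 2.8 z [81. 86. 96.] rgb [53. 55. 51.]
[316. 278.] 310 c [ 533.5 -109.7] s [ 9.1 35.5] a 2.7 z [80. 86. 96.] rgb [45.5 47.5 44. ]
[315. 310.] 1275 c [ 562.9 -113.8] s [34.1 32.5] a 83.8 z [84. 87. 90.] rgb [48. 47. 43.]
[301. 250.] 72 c [ 484.5 -101.5] s [29.  20.7] a 20.8 z [78. 85. 91.] rgb [55.5 53.  51. ]
[196. 292.] 390 c [396.  141.2] s [46.9 44.9] a 78.7 z [23. 28. 32.] rgb [168. 171. 182.]
t 41.2 p [ 483.8 -114.5  255.8] th 1.478 tilt 0.067 q6 -1.84 gap 85.2 F [0.7 0.6 0.3]
-> yaw 0.000 shift [ 70.8  38.5 -41.9] n>=2
```

View pics/w7.png

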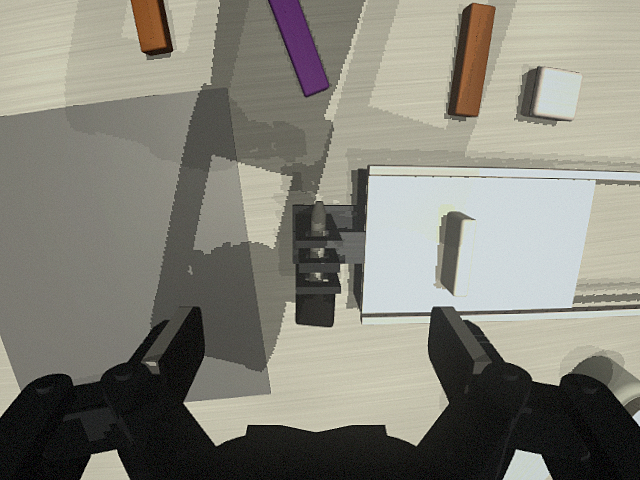

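The pin is through all three plates: nose at (320,205), handle at (316,308). The cover is shut, with the rib at (458,253), and the tin is on the counter at (556,94). The gripper is clear, so I'm handing in.

```bash
python3 -c "
from cell import robot
print(robot.hand_in())"
```

```text
the job is handed in; nothing more can be done
None
```

The job is done and handed in at about 41 s on the robot's clock. No verdict was reported, so the outcome below rests on my own checks.

**What I did:**
- I slid the cover back to its stop; the hasp measured 299 mm from the lock.
- I set the grease tin on the counter at about (0.396, 0.141), clear of the case and rails.
- I laid the three parts present in the case: scraper in the left compartment, lever in the middle, plunger in the right. There was no nozzle.
- I slid the cover shut and pushed the pin through from the +x side until its handle met the bracket.

**Last checks:**
- **Parts:** before I closed the cover, the wrist image showed all three lying flat and clear of the ribs, within about 3 mm of their intended spots. I could not see them once the cover was shut.
- **Cover:** the hasp is within about 1 mm of the middle of the bracket.
- **Pin:** it shows through all three plates and is released. Its nose is roughly 47 mm past the lock centre against 48 mm nominal.
- **Tin:** it is still in place on the counter.
- **Cup, jar and speaker:** the gripper was kept clear of all three. I did not re-measure them at the end.

**Disagreements:** the top and wrist cameras differed by about 2.5 mm on the bracket, and I used the wrist values. The tool had tilted by up to 0.07 rad when I inserted the pin, which the hole clearance allowed.

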